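# Take the lid off the parts chest and stow it in the lid rack

## Robot

A 6-joint arm with a two-finger parallel gripper is mounted at the origin on the work surface. World frame = base frame: x ahead of the robot, y to its left, z up, the work surface at z = 0. Lengths are in m, angles in degrees, forces in N, time in s.
With the tool pointing down it reaches from about 0.3 to 0.75 m from the base axis. Payload 8.5 kg.
Tool frame: the origin (TCP) lies at the very end of the fingers, on their centre line; the grasp point (between the pads) lies manip.hold_point_z behind it (manip.hold_point_z is the distance from the TCP to the grasp point, in m); x points along the fingers, y is the direction in which the jaws open and shut, and the axes are right-handed (so a half turn about x gives the same grasp; the last joint's range is limited). The gripper opens to 88 mm and grips with 3 to 60 N. Pads are 18 mm wide; open, the fingers measure 123 mm over their backs; the gripper's body (75 mm by 187 mm) begins 45 mm behind the grasp point.
Start: joints at [58.425, 21.807, 74.336, -0, 83.858, -12.336], TCP at [0.181, 0.519, 0.239] pointing down, gripper open.
Joint ranges: [-178.18, 178.18], [-50.72, 133.34], [12.68, 142.11], [-81.47, 261.47], [9.98, 163.14], [-165.26, 165.26]. Speed limits (degrees/s): [136.94, 136.94, 180, 180, 180, 180].

## Interface

Orientations are given as [roll, pitch, yaw] about the fixed x, y, z axes, in that order (R = Rz(yaw) Ry(pitch) Rx(roll)).
In Python, from plant import manip, viewer, job gives the robot as it stands.
- The arm moves only by the shell command python3 -m pendant 'ROWS' [FORCE]. ROWS is JSON, a list of rows, each an object with "delta_pos": the shift along the tool's x, y, z in cm, a list of three; "delta_rot": the turn, a rotation vector about the tool's x, y, z in rad, a list of three; "gripper": the finger opening in cm, from 0 to 8.81. In form: [{"delta_pos": [dx, dy, dz], "delta_rot": [wx, wy, wz], "gripper": gripper}, ...]. A call has 1 to 20 rows; each row is the pose to reach, as a shift and turn from the pose measured when the call began, along the tool's axes at that moment; what a row does not reach only later rows make up. A row lasts 1/10 s, in which the tool goes at most 50 mm and 8.59 degrees, less where a joint would pass 70% of its speed; a pose out of reach is approached as far as the arm can. A call with a gripper value outside its range is refused whole. The fingers move at their own pace and stop on an object; FORCE is the grip in N (left out, the last holds). Time passes only in rows, so rows that repeat a pose let the fingers close. It gives the time, the measured TCP pose, the force and the opening at its end, in the units of the state.
- manip.observe(): the state, without advancing time (a new reading comes with each control period).
- viewer.get_image(name): name is "side" or "top" or "wrist"; returns a dict with "pixels" (480x640x3 uint8, red, green, blue), "z_map" (480x640 float32, m along the optical axis (not along the pixel's ray), 0 where there is no reading), "mtx" (3x3 intrinsics, pixels), "D" ([k1, k2, p1, p2, k3] as OpenCV has them; the pictures are not rectified), "R" (3x3) and "t" (3): a world point X has camera coordinates R X + t. Camera axes: x right, y down, z forward; pixel columns grow to the right and rows downward; lengths in m; the calibration is good to about 2 mm. A picture is of the moment at which its call begins.
- job.sign_off(): hands the job in, once; it reports no verdict.
The state is a dict: "time_s": time; "q": joint angles; "joint_velocities": joint speeds; "joint_efforts": joint torques, N m; "tcp_pos": TCP position; "tool_rot": TCP orientation; "contact_force": force on the tool from outside, world axes, zero at the start; "torque": the same for the moment, N m; "opening": opening from 0.0 (shut) to 1.0 (fully open).
Only numpy, scipy, OpenCV 4.12 (cv2) and the standard library are available. Lean on these libraries where they do the work, as an engineer would, in place of code of your own. Each camera call takes 0.05 s, during which the arm holds its last target.

## Task

Clear the grey parts chest for stocktaking: swing its red lid up by the steel handle until it leans back on its stays, and let go of it there. Then take the lid by its top edge, lift it straight up off the two hinge pins, and stand it midway along the slot of the yellow rack, hooks down, without letting it drop or slam and without disturbing the jar, the screwdriver or the blue bin.

Things in the scene. Friction and masses are not known exactly. Their poses are not given: they have to be found in the camera images.
- chest: Grey steel open-topped parts chest fixed to the table: 130 (x) by 200 (y) by 90 mm high; origin at the centre of its underside; x from its front (robot side) to its back, y along the hinge, z up. Behind it two upright stays, 92 mm to each side, reach 58 mm above the hinge axis; the opened lid rests on them, leaning back 12 degrees beyond vertical.
- chest_hinge (a point): Point on the chest's hinge axis midway between its two pins (axes as the chest): 15 mm behind the back wall, 95 mm above the table. The pins are 8 mm round steel bars lying along y, 50 to 83 mm to each side, carried at their inner ends. The hinge has no spring, latch or friction to speak of.
- lid_center (a point): Centre of the plate of the loose red lid, 142 by 200 by 10 mm, about 0.4 kg. Lid axes when shut: x from free front edge to hinge, y along the hinge, z up out of the top face; raised, x points down and z to the chest's back. The hinge axis is 79 mm along +x, the free edge 71 mm along -x. Shut, it rests on the chest's rim, kept from sliding by a 6 mm ridge under its front.
- lid_bar (a point): Middle of the steel handle bar on the lid's top face: a round 12 mm bar along the lid's y, 100 mm between its legs, its centre 45 mm above the top face and 20 mm back from the free edge (from the lid's centre -51 mm in x, +50 mm in z). Axes are the lid's. Being round, it can turn between lightly closed fingers.
- lid_hooks (a point): Point on the lid's hinge axis midway between its two dark steel hooks (axes as the lid); at chest_hinge while on the pins. The hooks, 67 mm to each side, 18 mm thick in z, reach 10 mm beyond the axis and straddle the pins with 1 mm play. Mouths face +x: the lid leaves the pins only along its own -x, straight up when upright, free after 15 mm.
- lid: The red lid as a whole (same origin and axes as lid_hooks).
- rack_slot (a point): Centre of the slot floor of the fixed yellow lid rack, 12 mm above the table. The slot runs along the rack's y, open at both ends, 28 mm wide (x), between guides 65 mm high over the floor with lips flaring outwards up to 80 mm; guides reach 101 mm, the base 125 mm to each side along y. The lid stands in it on its hooks, either way round, leaning a little.
- jar_mid (a point): Middle (half-way up) of a small glass jar, diameter 44 mm, 80 mm high. Leave it alone.
- driver_grip (a point): Grip of an orange-handled screwdriver, 140 mm long, lying along its x. Leave it alone.
- bin_mid (a point): Centre of a small blue bin of brass fittings, 100 by 85 by 55 mm high. Leave it alone.

How it is judged:
By the outcome, as a careful person would: the job done as asked, in the order asked, and still so for the second after the job is handed in, with the robot touching nothing.
It also fails if it takes over 58 s, if anything falls off the work surface, if the arm or the gripper's body presses on something with over 40 N, if the wrist force passes 120 N, or if a joint passes its speed limit or range.

## Working session

There is one attempt and no reset: what is moved stays moved. The work goes in short steps, Python scripts to look and compute and a shell command to move; the robot and the scene stay as the last step left them, time stands still between calls to the robot, and variables do not carry over. Pictures are saved under pics/ and viewed, and the job is handed in when it is done.

```bash
ls -la; mkdir -p pics; python3 - <<'E'
from plant import manip, viewer, job
import cv2
print(manip.observe(), manip.hold_point_z)
for n in ["side","top","wrist"]:
    im=viewer.get_image(n); cv2.imwrite(f"pics/{n}0.png",im["pixels"][:,:,::-1])
    print(n,im["mtx"].tolist(),im["D"],im["R"].tolist(),im["t"])
E
```

```text
total 12
drwxr-xr-x  3 agent agent 4096 Dec  6 14:14 .
drwxr-xr-x 23 root  root  4096 Dec  6 14:14 ..
drwxr-xr-x  2 agent agent 4096 Dec  6 14:14 pics
{'time_s': 0.0, 'q': array([ 5.84248473e+01,  2.18406732e+01,  7.43844379e+01,  1.76282283e-03,
        8.38582843e+01, -1.23356157e+01]), 'joint_velocities': array([-0.0076931 ,  0.04944728, -0.07792925, -0.06653376,  0.00298957,
       -0.04261979]), 'joint_efforts': array([ 2.60266579e-04, -4.37928665e+01, -2.24562532e+01,  7.13612535e-02,
        3.51513166e-02, -1.22678948e-04]), 'tcp_pos': array([0.18107844, 0.51904051, 0.2381426 ]), 'tool_rot': array([-103.53942318,   89.91658618, -122.77914999]), 'contact_force': array([-0.07284698, -1.37529782,  0.75841881]), 'torque': array([-0.01042104,  0.02621558, -0.01833049]), 'opening': 1.0002824610146337} 0.0187
side [[461.0093000689276, 0.0, 321.71556688191896], [0.0, 461.0093000689276, 233.65454041819208], [0.0, 0.0, 1.0]] [0.00357903 0.         0.         0.         0.        ] [[-0.9440839684734932, -0.3293865452367517, 0.014490144524388002], [-0.18812188705110125, 0.50205864390556
[... 235 characters left out ...]
] [-0.02372887  0.          0.          0.          0.        ] [[-0.034685313510665075, -0.9993898709885144, 0.004100584376382768], [-0.9794806155818138, 0.033178686173603346, -0.19878857734604646], [0.19853123866570324, -0.01091148703681127, -0.9800338191738626]] [0.01254201 0.59787411 0.91750112]
wrist [[361.745519377062, 0.0, 321.741265447176], [0.0, 361.745519377062, 237.2045192738464], [0.0, 0.0, 1.0]] [-0.0142333  0.         0.         0.         0.       ] [[0.32858509988084234, 0.9444708761348047, -0.0025683203566237004], [0.903052035961765, -0.3133765086478762, 0.2937553134378704], [0.2766384869854712, -0.09884294593356176, -0.955877198994498]] [-0.54836137 -0.04038078  0.39046452]
```

View pics/side0.png

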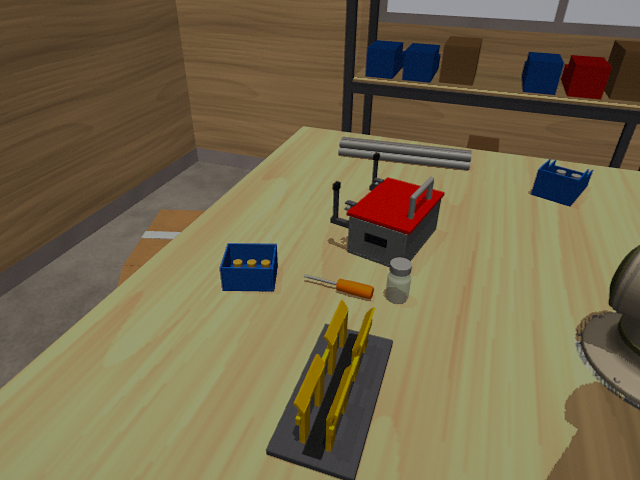

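View pics/top0.png

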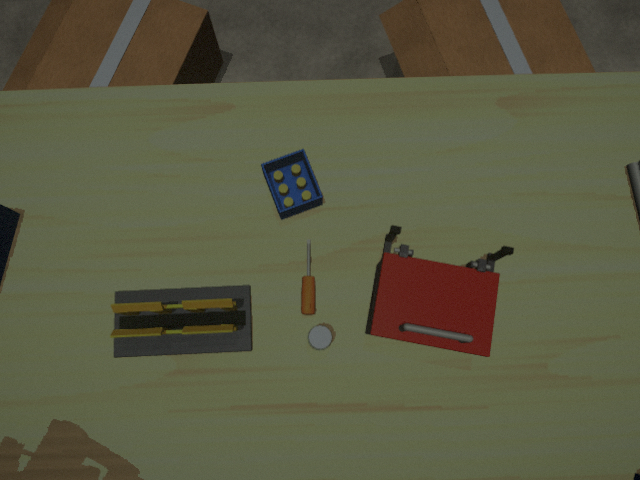

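View pics/wrist0.png

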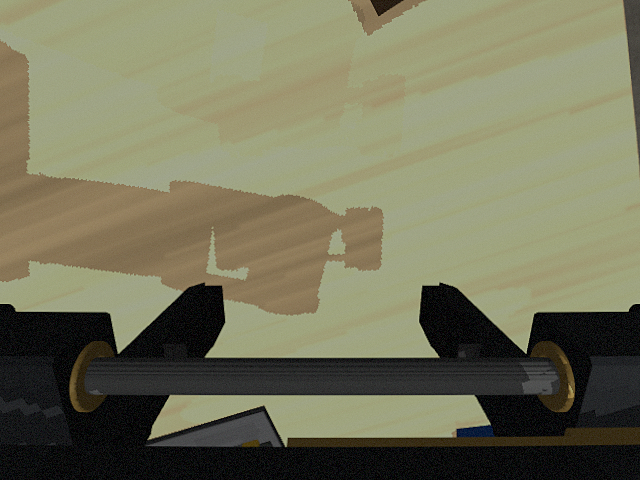

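The top view shows the red lid at about (435,305) with its bar at (437,332), the rack at about (183,321), the jar at (320,336), the driver at (308,290) and the bin at (292,184). The side view confirms that layout.

```bash
cat > h.py <<'E'
import numpy as np, cv2
from scipy.spatial.transform import Rotation as Ro
def ray(im,px,z):
    px=np.atleast_2d(np.array(px,float))
    n=cv2.undistortPoints(px[:,None],im["mtx"],np.array(im["D"]))[:,0]
    d=np.c_[n,np.ones(len(n))]@im["R"]; c=-im["R"].T@im["t"]
    return c+d*((z-c[2])/d[:,2])[:,None]
def proj(im,X):
    X=np.atleast_2d(X); return cv2.projectPoints(X,cv2.Rodrigues(np.array(im["R"]))[0],np.array(im["t"]),im["mtx"],np.array(im["D"]))[0][:,0]
def cloud(im):
    z=im["z_map"]; v,u=np.mgrid[:480,:640]
    n=cv2.undistortPoints(np.c_[u.ravel(),v.ravel()].astype(float)[:,None],im["mtx"],np.array(im["D"]))[:,0]
    P=np.c_[n,np.ones(len(n))]*z.reshape(-1,1)
    return ((P-im["t"])@im["R"]).reshape(480,640,3), z>0
def hsv(im): return cv2.cvtColor(im["pixels"],cv2.COLOR_RGB2HSV)
def mask(im,lo,hi):
    return cv2.inRange(hsv(im),np.array(lo),np.array(hi))
def big(m,n=1):
    c,_=cv2.findContours(m,cv2.RETR_EXTERNAL,cv2.CHAIN_APPROX_NONE); return sorted(c,key=cv2.contourArea)[::-1][:n]
E
python3 - <<'E'
from plant import manip, viewer, job
from h import *
np.set_printoptions(precision=4,suppress=True)
im=viewer.get_image("top"); P,ok=cloud(im)
m=mask(im,[0,150,60],[6,255,255])|mask(im,[175,150,60],[180,255,255])
c=big(m)[0]; hull=cv2.convexHull(c)
W=ray(im,hull[:,0],0.100); r=cv2.minAreaRect((W[:,:2]*1000).astype(np.float32)); print("lid",r,cv2.boxPoints(r)/1000)
M=np.zeros((480,640),np.uint8);cv2.drawContours(M,[c],-1,1,-1)
e=cv2.erode(m,np.ones((5,5)));print("lid z",np.median(P[(e>0)&ok],axis=0))
# bar: points above lid
b=(P[...,2]>0.130)&(P[...,2]<0.16)&ok&(M>0); print("bar",b.sum(),P[b].mean(0),np.percentile(P[b],[2,98],axis=0))
q=P[b][:,:2]; U=np.linalg.svd(q-q.mean(0))[2] if len(q)<3000 else 0; print(U)
# rack yellow
y=mask(im,[18,180,90],[30,255,255]); y[:, :90]=0;y[:,260:]=0
cs=big(y,6)
for k in cs:
    print("yellow",cv2.contourArea(k),cv2.boundingRect(k))
yy=(y>0)&ok; print(np.percentile(P[yy],[1,50,99],axis=0))
# base: points z ~0.012 in the area
d=(P[...,2]>0.006)&(P[...,2]<0.018)&ok&(hsv(im)[...,1]<80); d[:, :90]=0;d[:,280:]=0;d[:270]=0;d[370:]=0
d=cv2.morphologyEx(d.astype(np.uint8),cv2.MORPH_CLOSE,np.ones((25,25))); d=cv2.morphologyEx(d,cv2.MORPH_OPEN,np.ones((9,9)))
k=big(d)[0];W=ray(im,cv2.convexHull(k)[:,0],0.012);r=cv2.minAreaRect((W[:,:2]*1000).astype(np.float32));print("base",r, cv2.boundingRect(k))
# jar
j=(P[...,2]>0.07)&(P[...,2]<0.09)&ok; j[:, :290]=0;j[:,350:]=0;j[:310]=0;j[365:]=0
print("jar",P[j].mean(0),np.percentile(P[j],[2,98],axis=0))
for n,box in dict(driver=(235,320,295,322),bin=(145,222,255,330)).items():
    s=np.zeros((480,640),bool); s[box[0]:box[1],box[2]:box[3]]=1; s&=(P[...,2]>0.008)&ok
    print(n,np.percentile(P[s],[2,50,98],axis=0))
s=np.zeros((480,640),bool); s[220:270,375:520]=1; s&=(P[...,2]>0.13)&ok;print("stays",np.percentile(P[s],[2,50,98],axis=0), proj(im,P[s])[::15])
E
```

```text
lid ((479.9278869628906, -210.31527709960938), (199.67662048339844, 141.90921020507812), 77.3478012084961) [[ 0.3888 -0.2922]
 [ 0.5273 -0.3233]
 [ 0.571  -0.1284]
 [ 0.4326 -0.0974]]
lid z [ 0.485  -0.2109  0.1018]
bar 542 [ 0.4305 -0.1976  0.1511] [[ 0.4161 -0.2489  0.1418]
 [ 0.4447 -0.1466  0.1552]]
[[ 0.2241  0.9746]
 [ 0.9746 -0.2241]]
yellow 63.0 (117, 304, 34, 7)
yellow 57.5 (192, 300, 40, 8)
yellow 15.5 (182, 302, 9, 7)
yellow 9.5 (152, 304, 10, 6)
yellow 0.5 (211, 300, 2, 2)
yellow 0.0 (215, 300, 1, 1)
[[0.4462 0.1354 0.0783]
 [0.4921 0.2126 0.0871]
 [0.498  0.3342 0.0954]]
base ((474.33245849609375, 220.10968017578125), (322.2772216796875, 173.14053344726562), 88.79781341552734) (102, 271, 177, 97)
jar [ 0.4324 -0.015   0.0815] [[ 0.4146 -0.0324  0.0775]
 [ 0.4499  0.0024  0.085 ]]
driver [[ 0.4776 -0.0091  0.0131]
 [ 0.5159  0.0016  0.0237]
 [ 0.6079  0.0158  0.0291]]
bin [[ 0.6595 -0.0238  0.0085]
 [ 0.7196  0.0247  0.029 ]
 [ 0.7725  0.076   0.0584]]
stays [[ 0.5523 -0.3289  0.1314]
 [ 0.5629 -0.3135  0.1544]
 [ 0.6024 -0.135   0.1577]] [[392. 226.]
 [401. 227.]
 [394. 229.]
 [398. 230.]
 [391. 232.]
 [395. 233.]
 [399. 234.]
 [502. 247.]
 [504. 248.]
 [505. 249.]
 [506. 250.]
 [507. 251.]
 [509. 252.]
 [510. 253.]]
```

```bash
python3 - <<'E'
from h import *
a=cv2.imread("pics/top0.png")[275:370,95:270]; cv2.imwrite("pics/rackzoom.png",cv2.resize(a,None,fx=4.5,fy=4.5,interpolation=cv2.INTER_CUBIC))
a=cv2.imread("pics/side0.png")[280:480,250:420]; cv2.imwrite("pics/rackzoom2.png",cv2.resize(a,None,fx=3,fy=3,interpolation=cv2.INTER_CUBIC))
E
```

```text
(no output)
```

View pics/rackzoom.png

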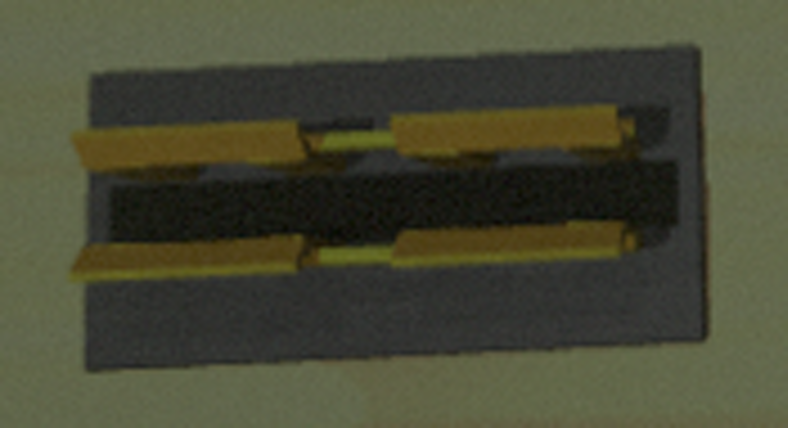

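View pics/rackzoom2.png

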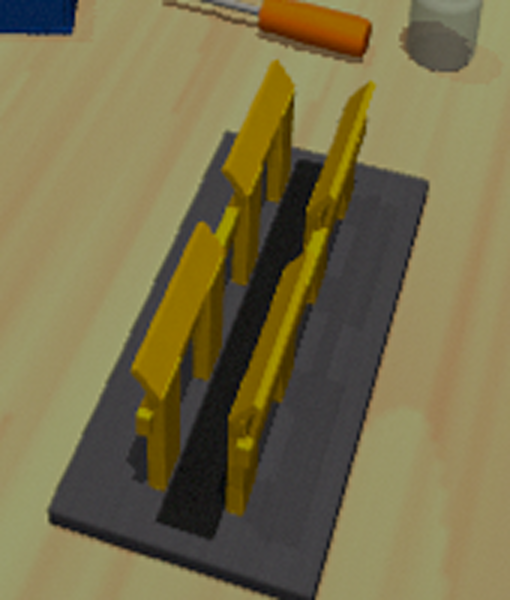

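The zooms show the rack base corners at top-zoom (92,74), (696,46), (703,338) and (88,368), with the dark slot strip running from x=111 to 678. The side zoom has the same corners at (228,133), (428,181), (313,595) and (50,515).

```bash
python3 - <<'E'
from plant import manip, viewer
from h import *
np.set_printoptions(precision=4,suppress=True)
t=viewer.get_image("top"); s=viewer.get_image("side")
for im,pts,f,o in((t,[(92,74),(696,46),(703,338),(88,368)],4.5,(95,275)),(t,[(111,213),(678,195)],4.5,(95,275)),(s,[(228,133),(428,181),(313,595),(50,515)],3,(250,280)),(s,[(308,160),(187,530)],3,(250,280))):
    W=ray(im,np.array(pts)/f+np.array(o)-.25*0,0.012); print(W,W.mean(0))
    L=np.linalg.norm(np.diff(W,axis=0),axis=1);print("len",L)
# lips from clouds, both views
for im in(t,s):
    P,ok=cloud(im); y=(mask(im,[18,120,60],[32,255,255])>0)&ok&(np.hypot(P[...,0]-.465,P[...,1]-.235)<.14)&(P[...,2]>.03)&(P[...,2]<.1)
    print(y.sum(),np.percentile(P[y],[2,98],axis=0))
o=manip.observe(); R=Ro.from_euler("xyz",o["tool_rot"],degrees=True).as_matrix(); print(R)
# side check on lid: red corners
m=mask(s,[0,170,90],[6,255,255])|mask(s,[175,170,90],[180,255,255]); m[:150]=0; m[300:]=0; m[:,:320]=0;m[:,460:]=0
k=big(m)[0]; print(ray(s,cv2.approxPolyDP(cv2.convexHull(k),6,True)[:,0],0.1))
E
```

```text
[[0.5287 0.358  0.012 ]
 [0.532  0.1099 0.012 ]
 [0.4141 0.1086 0.012 ]
 [0.4103 0.3556 0.012 ]] [0.4713 0.233  0.012 ]
len [0.2481 0.1179 0.247 ]
[[0.4718 0.3483 0.012 ]
 [0.4715 0.118  0.012 ]] [0.4717 0.2331 0.012 ]
len [0.2303]
[[0.53   0.1152 0.012 ]
 [0.4134 0.113  0.012 ]
 [0.4099 0.3596 0.012 ]
 [0.5265 0.3641 0.012 ]] [0.47  0.238 0.012]
len [0.1166 0.2467 0.1167]
[[0.4806 0.1203 0.012 ]
 [0.4685 0.3506 0.012 ]] [0.4745 0.2354 0.012 ]
len [0.2306]
1777 [[0.4441 0.1335 0.0646]
 [0.4996 0.3326 0.0954]]
3522 [[0.4443 0.1408 0.0329]
 [0.4987 0.34   0.0936]]
[[-0.0003  0.3295  0.9441]
 [-0.0004  0.9441 -0.3295]
 [-1.     -0.0005 -0.0001]]
[[ 0.5686 -0.1284  0.1   ]
 [ 0.525  -0.3138  0.1   ]
 [ 0.3913 -0.2876  0.1   ]
 [ 0.4323 -0.0884  0.1   ]]
```

```bash
cat >> h.py <<'E'
YL=-12.66
def frame(yaw,tilt=0):  # tool R: jaws along (cos yaw,sin yaw), body leaned back by tilt about +90deg axis
    c,s=np.cos(np.radians(yaw)),np.sin(np.radians(yaw))
    x=np.array([0,0,-1.]);y=np.array([c,s,0]);R=np.c_[x,y,np.cross(x,y)]
    return Ro.from_rotvec(np.radians(tilt)*np.array([-s,c,0])).as_matrix()@R
def delta(o,p,R):
    R0=Ro.from_euler("xyz",o["tool_rot"],degrees=True).as_matrix()
    return np.round(100*R0.T@(np.array(p)-o["tcp_pos"]),2).tolist(), np.round(Ro.from_matrix(R0.T@R).as_rotvec(),3).tolist()
def st(o):
    R0=Ro.from_euler("xyz",o["tool_rot"],degrees=True).as_matrix()
    print("t",round(o["time_s"],2),"tcp",o["tcp_pos"].round(4),"x",R0[:,0].round(3),"y",R0[:,1].round(3),"F",o["contact_force"].round(1),"op",round(o["opening"]*88.1,1),"q",o["q"].round(1))
E
python3 - <<'E'
from plant import manip
from h import *
o=manip.observe(); print(delta(o,[.430,-.200,.24],frame(YL)))
E
```

```text
([-0.12, -59.7, 47.19], [1.456, 0.0, 0.0])
```

```bash
python3 -m pendant '[{"delta_pos":[-2,-59.7,47.2],"delta_rot":[1.456,0,0],"gripper":8},{"delta_pos":[-2,-59.7,47.2],"delta_rot":[1.456,0,0],"gripper":8},{"delta_pos":[-2,-59.7,47.2],"delta_rot":[1.456,0,0],"gripper":8},{"delta_pos":[-2,-59.7,47.2],"delta_rot":[1.456,0,0],"gripper":8},{"delta_pos":[-2,-59.7,47.2],"delta_rot":[1.456,0,0],"gripper":8},{"delta_pos":[-2,-59.7,47.2],"delta_rot":[1.456,0,0],"gripper":8},{"delta_pos":[-2,-59.7,47.2],"delta_rot":[1.456,0,0],"gripper":8},{"delta_pos":[-2,-59.7,47.2],"delta_rot":[1.456,0,0],"gripper":8},{"delta_pos":[-2,-59.7,47.2],"delta_rot":[1.456,0,0],"gripper":8},{"delta_pos":[-2,-59.7,47.2],"delta_rot":[1.456,0,0],"gripper":8},{"delta_pos":[-2,-59.7,47.2],"delta_rot":[1.456,0,0],"gripper":8},{"delta_pos":[-2,-59.7,47.2],"delta_rot":[1.456,0,0],"gripper":8},{"delta_pos":[-2,-59.7,47.2],"delta_rot":[1.456,0,0],"gripper":8},{"delta_pos":[-2,-59.7,47.2],"delta_rot":[1.456,0,0],"gripper":8},{"delta_pos":[-2,-59.7,47.2],"delta_rot":[1.456,0,0],"gripper":8},{"delta_pos":[-2,-59.7,47.2],"delta_rot":[1.456,0,0],"gripper":8},{"delta_pos":[-2,-59.7,47.2],"delta_rot":[1.456,0,0],"gripper":8},{"delta_pos":[-2,-59.7,47.2],"delta_rot":[1.456,0,0],"gripper":8},{"delta_pos":[-2,-59.7,47.2],"delta_rot":[1.456,0,0],"gripper":8},{"delta_pos":[-2,-59.7,47.2],"delta_rot":[1.456,0,0],"gripper":8}]' 10
python3 - <<'E'
from plant import manip,viewer
from h import *
o=manip.observe(); st(o); print(delta(o,[.430,-.198,.18],frame(YL)))
im=viewer.get_image("wrist"); cv2.imwrite("pics/w1.png",im["pixels"][:,:,::-1])
E
```

```text
time_s: 2.3
tcp_pos: [0.4299, -0.1987, 0.2591]
tool_rot: [25.6, 90.0, -77.0]
contact_force: [0.1, -0.6, -0.1]
opening: 0.903
t 2.3 tcp [ 0.4299 -0.1987  0.2591] x [ 0.    -0.001 -1.   ] y [ 0.976 -0.218  0.   ] F [ 0.1 -0.6 -0.1] op 79.6 q [-39.2  13.2  83.6  -0.   83.2 -26.6]
([7.91, -0.01, -0.08], [0.001, 0.001, -0.0])
```

View pics/w1.png

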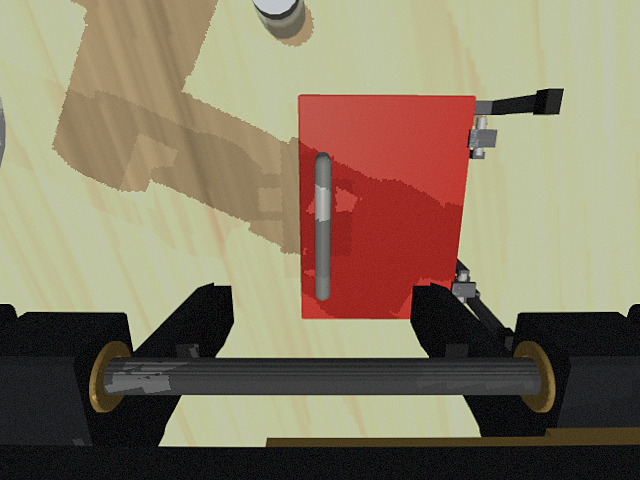

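The wrist view shows the bar at u=322, v from 155 to 300, parallel to the fingers' plane and centred between them. I'll check the position by casting a ray.

```bash
python3 - <<'E'
from plant import manip,viewer
from h import *
im=viewer.get_image("wrist"); print(ray(im,[(323,155),(322,299)],.145), ray(im,[(300,96),(302,318),(474,97)],.1))
E
```

```text
[[ 0.44234318 -0.14470758  0.145     ]
 [ 0.41744072 -0.25365138  0.145     ]] [[ 0.43389404 -0.09971646  0.1       ]
 [ 0.38970791 -0.29129499  0.1       ]
 [ 0.56795445 -0.12999501  0.1       ]]
```

```bash
python3 -m pendant '[{"delta_pos":[4,0,0],"delta_rot":[0,0,0],"gripper":6},{"delta_pos":[8,0,0],"delta_rot":[0,0,0],"gripper":5},{"delta_pos":[11,0,0],"delta_rot":[0,0,0],"gripper":5},{"delta_pos":[12.5,0,0],"delta_rot":[0,0,0],"gripper":5},{"delta_pos":[13.3,0,0],"delta_rot":[0,0,0],"gripper":5},{"delta_pos":[13.3,0,0],"delta_rot":[0,0,0],"gripper":5},{"delta_pos":[13.3,0,0],"delta_rot":[0,0,0],"gripper":2},{"delta_pos":[13.3,0,0],"delta_rot":[0,0,0],"gripper":1},{"delta_pos":[13.3,0,0],"delta_rot":[0,0,0],"gripper":1},{"delta_pos":[13.3,0,0],"delta_rot":[0,0,0],"gripper":1},{"delta_pos":[13.3,0,0],"delta_rot":[0,0,0],"gripper":1},{"delta_pos":[13.3,0,0],"delta_rot":[0,0,0],"gripper":1}]' 10
python3 - <<'E'
from plant import manip
from h import *
o=manip.observe(); st(o)
E
```

```text
time_s: 3.6
tcp_pos: [0.4302, -0.1993, 0.1263]
tool_rot: [47.7, 89.9, -55.0]
contact_force: [1.2, 0.3, 2.1]
opening: 0.128
t 3.6 tcp [ 0.4302 -0.1993  0.1263] x [ 0.001 -0.001 -1.   ] y [ 0.976 -0.218  0.001] F [1.2 0.3 2.1] op 11.3 q [-39.2  21.4  96.2  -0.   62.3 -26.6]
```

```bash
cat > arc.py <<'E'
from h import *
import sys
def tcp(th,phi):
    a=np.radians(21.04+th);f=np.radians(phi);r=.1393
    return np.array([-r*np.cos(a)-.0187*np.sin(f), r*np.sin(a)-.0187*np.cos(f)])
def phi(th): return 15*np.clip((th-30)/60,0,1)
def rows(th0,ths):
    f0=np.radians(phi(th0)); X=np.array([-np.sin(f0),-np.cos(f0)]);Y=np.array([np.cos(f0),-np.sin(f0)])
    for t in ths:
        d=100*(tcp(t,phi(t))-tcp(th0,phi(th0)))
        print(t,[round(d@X,1+1),round(d@Y,2),0],"rz",round(-np.radians(phi(t)-phi(th0)),3))
if __name__=="__main__": rows(float(sys.argv[1]),np.arange(*map(float,sys.argv[2:])))
E
python3 arc.py 0 3 55 3
```

```text
3.0 [np.float64(-0.67), np.float64(0.28), 0] rz -0.0
6.0 [np.float64(-1.33), np.float64(0.59), 0] rz -0.0
9.0 [np.float64(-1.97), np.float64(0.94), 0] rz -0.0
12.0 [np.float64(-2.59), np.float64(1.32), 0] rz -0.0
15.0 [np.float64(-3.19), np.float64(1.74), 0] rz -0.0
18.0 [np.float64(-3.77), np.float64(2.18), 0] rz -0.0
21.0 [np.float64(-4.33), np.float64(2.66), 0] rz -0.0
24.0 [np.float64(-4.86), np.float64(3.16), 0] rz -0.0
27.0 [np.float64(-5.36), np.float64(3.69), 0] rz -0.0
30.0 [np.float64(-5.83), np.float64(4.24), 0] rz -0.0
33.0 [np.float64(-6.27), np.float64(4.8), 0] rz -0.013
36.0 [np.float64(-6.69), np.float64(5.37), 0] rz -0.026
39.0 [np.float64(-7.07), np.float64(5.97), 0] rz -0.039
42.0 [np.float64(-7.42), np.float64(6.59), 0] rz -0.052
45.0 [np.float64(-7.73), np.float64(7.22), 0] rz -0.065
48.0 [np.float64(-8.01), np.float64(7.87), 0] rz -0.079
51.0 [np.float64(-8.26), np.float64(8.53), 0] rz -0.092
54.0 [np.float64(-8.47), np.float64(9.21), 0] rz -0.105
```

```bash
python3 -m pendant '[{"delta_pos":[-0.67,0.28,0],"delta_rot":[0,0,0],"gripper":1},{"delta_pos":[-1.33,0.59,0],"delta_rot":[0,0,0],"gripper":1},{"delta_pos":[-1.97,0.94,0],"delta_rot":[0,0,0],"gripper":1},{"delta_pos":[-2.59,1.32,0],"delta_rot":[0,0,0],"gripper":1},{"delta_pos":[-3.19,1.74,0],"delta_rot":[0,0,0],"gripper":1},{"delta_pos":[-3.77,2.18,0],"delta_rot":[0,0,0],"gripper":1},{"delta_pos":[-4.33,2.66,0],"delta_rot":[0,0,0],"gripper":1},{"delta_pos":[-4.86,3.16,0],"delta_rot":[0,0,0],"gripper":1},{"delta_pos":[-5.36,3.69,0],"delta_rot":[0,0,0],"gripper":1},{"delta_pos":[-5.83,4.24,0],"delta_rot":[0,0,0],"gripper":1}]' 15
python3 - <<'E'
from plant import manip,viewer
from h import *
o=manip.observe(); st(o)
im=viewer.get_image("side"); cv2.imwrite("pics/s2.png",im["pixels"][:,:,::-1])
E
python3 arc.py 30 33 95 3
```

```text
time_s: 4.6
tcp_pos: [0.4719, -0.2085, 0.1849]
tool_rot: [40.5, 89.9, -62.1]
contact_force: [0.1, -1.5, -6.4]
opening: 0.117
t 4.6 tcp [ 0.4719 -0.2085  0.1849] x [ 0.    -0.001 -1.   ] y [ 0.976 -0.218  0.001] F [ 0.1 -1.5 -6.4] op 10.3 q [-37.   21.1  84.9  -0.   73.9 -24.4]
33.0 [np.float64(-0.44), np.float64(0.55), 0] rz -0.013
36.0 [np.float64(-0.86), np.float64(1.13), 0] rz -0.026
39.0 [np.float64(-1.24), np.float64(1.73), 0] rz -0.039
42.0 [np.float64(-1.59), np.float64(2.35), 0] rz -0.052
45.0 [np.float64(-1.9), np.float64(2.98), 0] rz -0.065
48.0 [np.float64(-2.18), np.float64(3.63), 0] rz -0.079
51.0 [np.float64(-2.43), np.float64(4.29), 0] rz -0.092
54.0 [np.float64(-2.64), np.float64(4.97), 0] rz -0.105
57.0 [np.float64(-2.81), np.float64(5.65), 0] rz -0.118
60.0 [np.float64(-2.94), np.float64(6.35), 0] rz -0.131
63.0 [np.float64(-3.04), np.float64(7.04), 0] rz -0.144
66.0 [np.float64(-3.1), np.float64(7.75), 0] rz -0.157
69.0 [np.float64(-3.13), np.float64(8.45), 0] rz -0.17
72.0 [np.float64(-3.11), np.float64(9.16), 0] rz -0.183
75.0 [np.float64(-3.06), np.float64(9.86), 0] rz -0.196
78.0 [np.float64(-2.97), np.float64(10.56), 0] rz -0.209
81.0 [np.float64(-2.84), np.float64(11.25), 0] rz -0.223
84.0 [np.float64(-2.67), np.float64(11.94), 0] rz -0.236
87.0 [np.float64(-2.47), np.float64(12.61), 0] rz -0.249
90.0 [np.float64(-2.23), np.float64(13.28), 0] rz -0.262
93.0 [np.float64(-1.95), np.float64(13.95), 0] rz -0.262
```

View pics/s2.png

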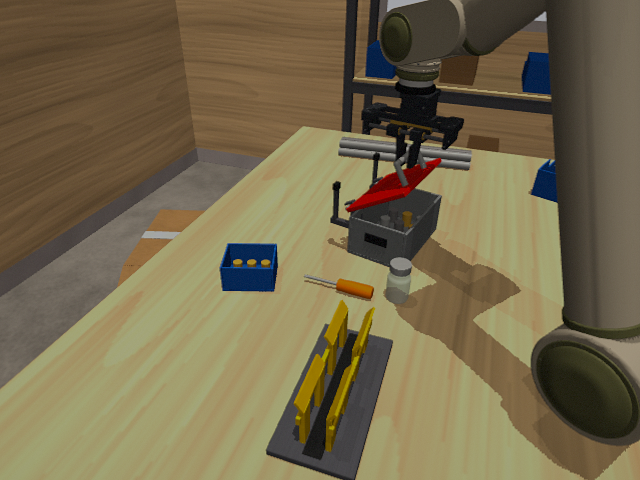

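The side view shows the lid up about 30° at (400,185), held by the bar. I'll continue the arc.

```bash
python3 -m pendant '[{"delta_pos":[-0.44,0.55,0],"delta_rot":[0,0,-0.013],"gripper":1},{"delta_pos":[-0.86,1.13,0],"delta_rot":[0,0,-0.026],"gripper":1},{"delta_pos":[-1.24,1.73,0],"delta_rot":[0,0,-0.039],"gripper":1},{"delta_pos":[-1.59,2.35,0],"delta_rot":[0,0,-0.052],"gripper":1},{"delta_pos":[-1.9,2.98,0],"delta_rot":[0,0,-0.065],"gripper":1},{"delta_pos":[-2.18,3.63,0],"delta_rot":[0,0,-0.079],"gripper":1},{"delta_pos":[-2.43,4.29,0],"delta_rot":[0,0,-0.092],"gripper":1},{"delta_pos":[-2.64,4.97,0],"delta_rot":[0,0,-0.105],"gripper":1},{"delta_pos":[-2.81,5.65,0],"delta_rot":[0,0,-0.118],"gripper":1},{"delta_pos":[-2.94,6.35,0],"delta_rot":[0,0,-0.131],"gripper":1}]' 15
python3 - <<'E'
from plant import manip,viewer
from h import *
o=manip.observe(); st(o)
im=viewer.get_image("side"); cv2.imwrite("pics/s3.png",im["pixels"][100:340,230:550,::-1].repeat(2,0).repeat(2,1))
E
python3 arc.py 60 63 103 3
```

```text
time_s: 5.65
tcp_pos: [0.5347, -0.2227, 0.2147]
tool_rot: [-89.6, 82.5, 167.8]
contact_force: [-1.1, 0.3, -7.4]
opening: 0.118
t 5.65 tcp [ 0.5347 -0.2227  0.2147] x [-0.128  0.028 -0.991] y [ 0.968 -0.216 -0.13 ] F [-1.1  0.3 -7.4] op 10.4 q [-33.1  29.1  66.6  -2.7  91.4 -20.4]
63.0 [np.float64(-0.19), np.float64(0.68), 0] rz -0.013
66.0 [np.float64(-0.34), np.float64(1.37), 0] rz -0.026
69.0 [np.float64(-0.45), np.float64(2.07), 0] rz -0.039
72.0 [np.float64(-0.53), np.float64(2.77), 0] rz -0.052
75.0 [np.float64(-0.57), np.float64(3.47), 0] rz -0.065
78.0 [np.float64(-0.57), np.float64(4.17), 0] rz -0.079
81.0 [np.float64(-0.54), np.float64(4.88), 0] rz -0.092
84.0 [np.float64(-0.46), np.float64(5.58), 0] rz -0.105
87.0 [np.float64(-0.35), np.float64(6.28), 0] rz -0.118
90.0 [np.float64(-0.2), np.float64(6.96), 0] rz -0.131
93.0 [np.float64(-0.01), np.float64(7.67), 0] rz -0.131
96.0 [np.float64(0.22), np.float64(8.36), 0] rz -0.131
99.0 [np.float64(0.48), np.float64(9.04), 0] rz -0.131
102.0 [np.float64(0.77), np.float64(9.71), 0] rz -0.131
```

View pics/s3.png

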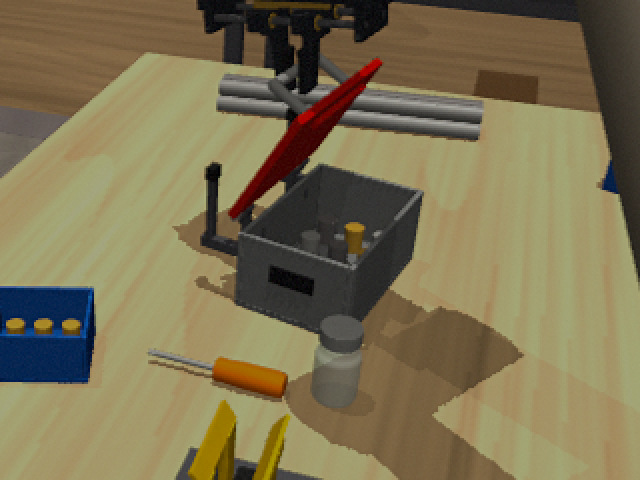

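The lid is at about 60° and still held. I'll carry on and slow down near the stays.

```bash
python3 -m pendant '[{"delta_pos":[-0.19,0.68,0],"delta_rot":[0,0,-0.013],"gripper":1},{"delta_pos":[-0.34,1.37,0],"delta_rot":[0,0,-0.026],"gripper":1},{"delta_pos":[-0.45,2.07,0],"delta_rot":[0,0,-0.039],"gripper":1},{"delta_pos":[-0.53,2.77,0],"delta_rot":[0,0,-0.052],"gripper":1},{"delta_pos":[-0.57,3.47,0],"delta_rot":[0,0,-0.065],"gripper":1},{"delta_pos":[-0.57,4.17,0],"delta_rot":[0,0,-0.079],"gripper":1},{"delta_pos":[-0.54,4.88,0],"delta_rot":[0,0,-0.092],"gripper":1},{"delta_pos":[-0.46,5.58,0],"delta_rot":[0,0,-0.105],"gripper":1},{"delta_pos":[-0.35,6.28,0],"delta_rot":[0,0,-0.118],"gripper":1},{"delta_pos":[-0.2,6.96,0],"delta_rot":[0,0,-0.131],"gripper":1},{"delta_pos":[-0.1,7.3,0],"delta_rot":[0,0,-0.131],"gripper":1},{"delta_pos":[0,7.67,0],"delta_rot":[0,0,-0.131],"gripper":1},{"delta_pos":[0.1,8.0,0],"delta_rot":[0,0,-0.131],"gripper":1},{"delta_pos":[0.22,8.36,0],"delta_rot":[0,0,-0.131],"gripper":1},{"delta_pos":[0.35,8.7,0],"delta_rot":[0,0,-0.131],"gripper":1},{"delta_pos":[0.48,9.04,0],"delta_rot":[0,0,-0.131],"gripper":1}]' 15
python3 - <<'E'
from plant import manip,viewer
from h import *
o=manip.observe(); st(o)
im=viewer.get_image("side"); cv2.imwrite("pics/s4.png",im["pixels"][60:300,230:550,::-1].repeat(2,0).repeat(2,1))
E
python3 arc.py 99 100 104 1
```

```text
time_s: 7.3
tcp_pos: [0.6226, -0.2424, 0.1981]
tool_rot: [-89.8, 75.0, 167.6]
contact_force: [-4.4, 0.9, -7.5]
opening: 0.122
t 7.3 tcp [ 0.6226 -0.2424  0.1981] x [-0.252  0.055 -0.966] y [ 0.943 -0.211 -0.259] F [-4.4  0.9 -7.5] op 10.7 q [-29.7  43.   43.7  -4.6 107.5 -18. ]
100.0 [np.float64(0.07), np.float64(0.23), 0] rz -0.0
101.0 [np.float64(0.13), np.float64(0.47), 0] rz -0.0
102.0 [np.float64(0.21), np.float64(0.7), 0] rz -0.0
103.0 [np.float64(0.28), np.float64(0.93), 0] rz -0.0
```

View pics/s4.png

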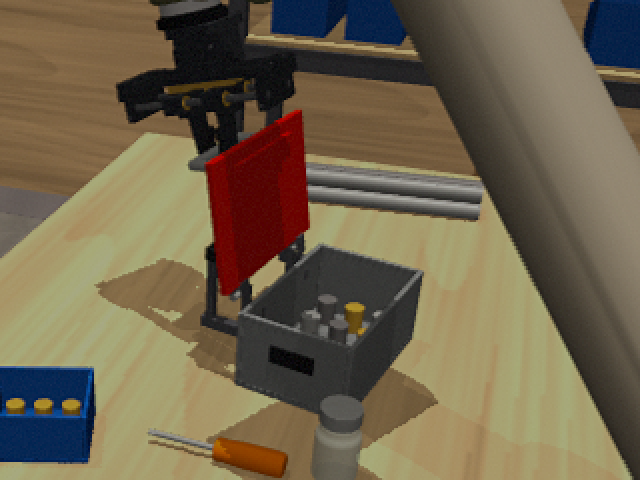

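```bash
python3 -m pendant '[{"delta_pos":[0.07,0.23,0],"delta_rot":[0,0,0],"gripper":1},{"delta_pos":[0.1,0.35,0],"delta_rot":[0,0,0],"gripper":1},{"delta_pos":[0.13,0.47,0],"delta_rot":[0,0,0],"gripper":1},{"delta_pos":[0.17,0.58,0],"delta_rot":[0,0,0],"gripper":1},{"delta_pos":[0.21,0.7,0],"delta_rot":[0,0,0],"gripper":1},{"delta_pos":[0.21,0.7,0],"delta_rot":[0,0,0],"gripper":1}]' 10
python3 - <<'E'
from plant import manip,viewer
from h import *
o=manip.observe(); st(o)
E
```

```text
time_s: 7.95
tcp_pos: [0.6287, -0.2438, 0.1941]
tool_rot: [-89.8, 75.0, 167.6]
contact_force: [-6.6, 1.0, -4.3]
opening: 0.128
t 7.95 tcp [ 0.6287 -0.2438  0.1941] x [-0.253  0.056 -0.966] y [ 0.942 -0.211 -0.26 ] F [-6.6  1.  -4.3] op 11.3 q [-29.6  43.9  42.6  -4.6 107.9 -17.8]
```

```bash
python3 -m pendant '[{"delta_pos":[0.04,0.1,0],"delta_rot":[0,0,0],"gripper":1},{"delta_pos":[0.08,0.2,0],"delta_rot":[0,0,0],"gripper":1},{"delta_pos":[0.08,0.2,0],"delta_rot":[0,0,0],"gripper":1}]' 10
python3 - <<'E'
from plant import manip,viewer
from h import *
o=manip.observe(); st(o)
im=viewer.get_image("side"); cv2.imwrite("pics/s5.png",im["pixels"][60:300,230:550,::-1].repeat(2,0).repeat(2,1))
E
```

```text
time_s: 8.25
tcp_pos: [0.6292, -0.2439, 0.1938]
tool_rot: [-89.8, 74.8, 167.6]
contact_force: [-11.8, 3.1, -0.2]
opening: 0.126
t 8.25 tcp [ 0.6292 -0.2439  0.1938] x [-0.256  0.057 -0.965] y [ 0.942 -0.211 -0.262] F [-11.8   3.1  -0.2] op 11.1 q [-29.6  44.1  42.3  -4.7 108.1 -17.8]
```

View pics/s5.png

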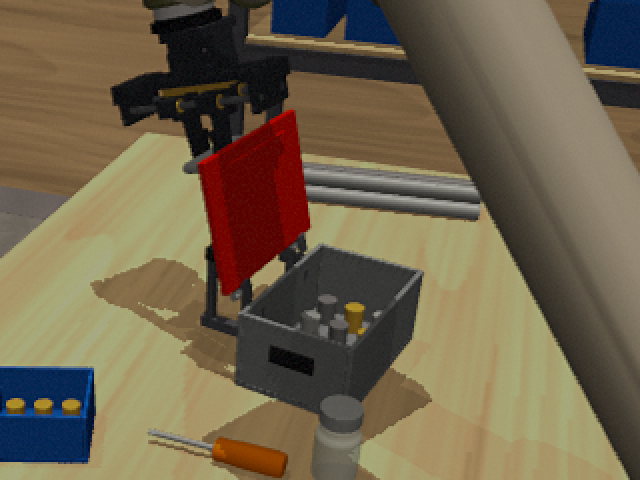

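The lid is against the stays: it no longer moves and the push force has risen. I'll let go and back off along the tool axis.

```bash
python3 -m pendant '[{"delta_pos":[0,0,0],"delta_rot":[0,0,0],"gripper":1.5},{"delta_pos":[0,0,0],"delta_rot":[0,0,0],"gripper":2.2},{"delta_pos":[0,0,0],"delta_rot":[0,0,0],"gripper":3},{"delta_pos":[0,0,0],"delta_rot":[0,0,0],"gripper":3},{"delta_pos":[-1,0,0],"delta_rot":[0,0,0],"gripper":3},{"delta_pos":[-3,0,0],"delta_rot":[0,0,0],"gripper":3},{"delta_pos":[-6,0,0],"delta_rot":[0,0,0],"gripper":3},{"delta_pos":[-9,0,0],"delta_rot":[0,0,0],"gripper":3.4},{"delta_pos":[-9,0,0],"delta_rot":[0,0,0],"gripper":3.6}]' 10
python3 - <<'E'
from plant import manip,viewer
from h import *
o=manip.observe(); st(o)
for n in("side","top","wrist"):
    im=viewer.get_image(n); cv2.imwrite(f"pics/{n}6.png",im["pixels"][:,:,::-1]); np.savez(f"{n}6.npz",**im)
E
```

```text
time_s: 9.2
tcp_pos: [0.6534, -0.2493, 0.2852]
tool_rot: [-89.3, 75.3, 168.1]
contact_force: [-0.7, 0.5, 0.2]
opening: 0.404
t 9.2 tcp [ 0.6534 -0.2493  0.2852] x [-0.249  0.052 -0.967] y [ 0.944 -0.212 -0.254] F [-0.7  0.5  0.2] op 35.6 q [-29.   46.3  23.2  -5.2 124.4 -18.8]
```

View pics/side6.png

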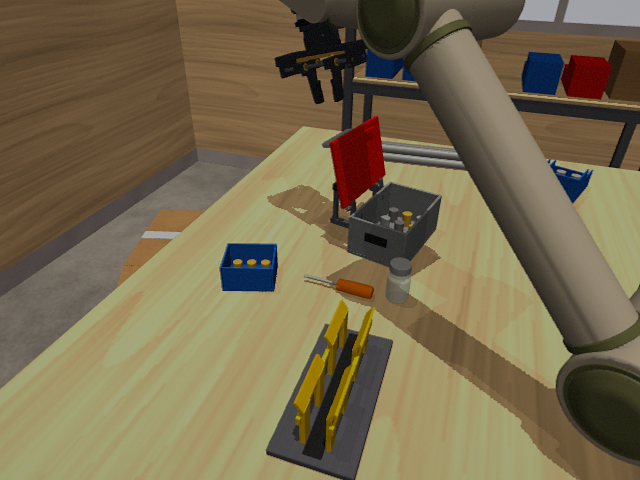

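View pics/wrist6.png

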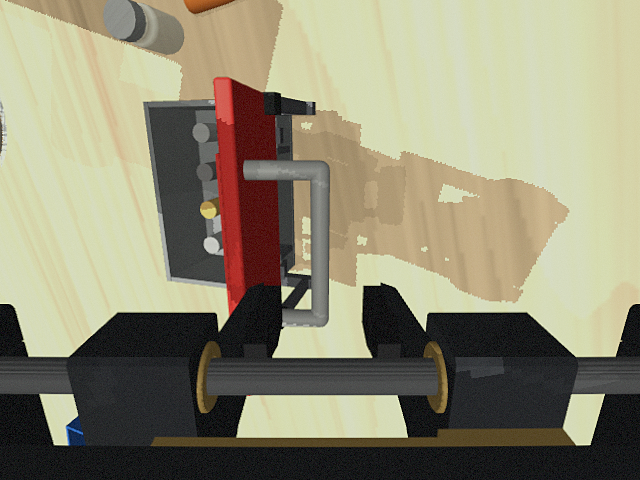

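View pics/top6.png

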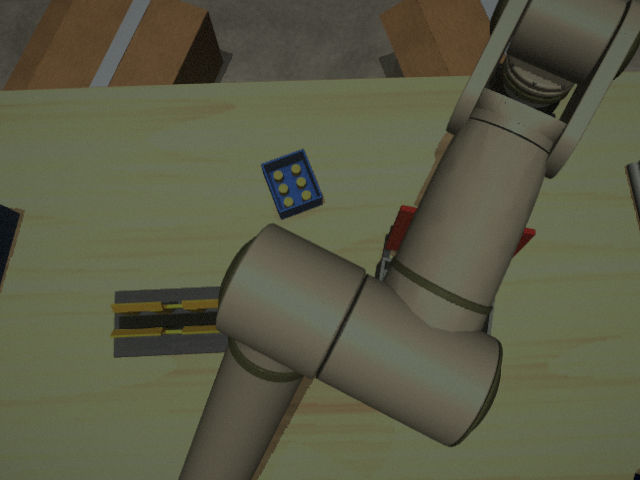

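The lid stands on its stays in the side view at (358,160) with the gripper clear. The wrist view shows its top edge at u of about 215–240 and the bar at u=320. I'll measure the edge.

```bash
python3 - <<'E'
from h import *
np.set_printoptions(precision=4,suppress=True)
ex=np.array([.975,-.222,0]);ey=np.array([.222,.975,0]);H=np.array([.558,-.228,.095])
for n in("wrist","side"):
    im=dict(np.load(n+"6.npz")); P,ok=cloud(im)
    m=((mask(im,[0,150,50],[8,255,255])|mask(im,[172,150,50],[180,255,255]))>0)&ok
    k=cv2.erode(m.astype(np.uint8),np.ones((3,3)))>0
    Q=(P[k]-H); L=np.c_[Q@ex,Q@ey,Q[:,2]]; L=L[(abs(L[:,0])<.1)&(abs(L[:,1])<.13)&(L[:,2]<.2)&(L[:,2]>0)]
    print(n,len(L),"zmax",np.percentile(L[:,2],[95,99,99.8]))
    for z in (.05,.08,.11,.13,.14,.145,.148):
        s=L[abs(L[:,2]-z)<.003]
        if len(s)>5: print(z,len(s),"x",np.percentile(s[:,0],[5,50,95]),"y",np.percentile(s[:,1],[1,99]))
    v=L@np.array([-.978*0+.208,0,.978]); w=L@np.array([.978,0,-.208])
    s=v>.13; print("along u max",np.percentile(v,[50,99,99.9])," n at top",np.percentile(w[s],[2,50,98]), "n all",np.percentile(w,[2,50,98]))
E
```

```text
wrist 9729 zmax [0.146  0.1467 0.1471]
0.05 186 x [0.0133 0.014  0.0147] y [-0.0587  0.0812]
0.08 277 x [0.0203 0.021  0.0217] y [-0.0436  0.0969]
0.11 350 x [0.0273 0.028  0.0287] y [-0.0304  0.0971]
0.13 460 x [0.0319 0.0327 0.0335] y [-0.022   0.0969]
0.14 705 x [0.0343 0.0351 0.0358] y [-0.0198  0.0971]
0.145 3406 x [0.0273 0.032  0.0356] y [-0.0288  0.0973]
0.148 1810 x [0.0271 0.03   0.0341] y [-0.0307  0.0929]
along u max [0.1324 0.1497 0.1502]  n at top [-0.0096  0.0025  0.0054] n all [-0.0092  0.0038  0.0053]
side 2847 zmax [0.1415 0.1462 0.1472]
0.05 133 x [0.0023 0.004  0.0059] y [-0.088  0.102]
0.08 110 x [0.0095 0.011  0.0128] y [-0.0912  0.1015]
0.11 135 x [0.0162 0.0178 0.0197] y [-0.0868  0.1026]
0.13 130 x [0.0153 0.0178 0.024 ] y [-0.0885  0.1024]
0.14 143 x [0.0235 0.025  0.0266] y [-0.0897  0.1029]
0.145 130 x [0.0246 0.0262 0.0282] y [-0.0845  0.1033]
0.148 62 x [0.0247 0.0265 0.0285] y [-0.0857  0.1011]
along u max [0.0851 0.1486 0.1497]  n at top [-0.0119 -0.0051 -0.0024] n all [-0.0111 -0.006  -0.003 ]
```

```bash
cat > gp.py <<'E'
from plant import manip
from h import *
import sys
H=np.array([.558,-.228,.095]);ex=np.array([.975,-.222,0])
def tgt(d,tilt,yaw=-12.8):
    return H+d*(np.sin(np.radians(tilt))*ex+np.cos(np.radians(tilt))*np.array([0,0,1])), frame(yaw,tilt)
if __name__=="__main__":
    o=manip.observe(); st(o)
    for a in sys.argv[1:]:
        d,t=map(float,a.split(",")); print(a,delta(o,*tgt(d,t)))
E
python3 gp.py .189,12.5 .119,12.5
```

```text
t 9.35 tcp [ 0.6522 -0.2489  0.2798] x [-0.257  0.057 -0.965] y [ 0.941 -0.211 -0.263] F [0.8 0.5 0.3] op 35.9 q [-29.   46.4  23.9  -5.2 124.2 -18.8]
.189,12.5 ([1.5, -5.35, 0.03], [0.003, 0.001, 0.048])
.119,12.5 ([8.49, -5.01, 0.02], [0.003, 0.001, 0.048])
```

```bash
python3 -m pendant '[{"delta_pos":[0,-2,0],"delta_rot":[0,0,0.02],"gripper":3.6},{"delta_pos":[0.5,-4,0],"delta_rot":[0,0,0.048],"gripper":3.6},{"delta_pos":[1.5,-5.35,0],"delta_rot":[0,0,0.048],"gripper":3.6},{"delta_pos":[1.5,-5.35,0],"delta_rot":[0,0,0.048],"gripper":3.6},{"delta_pos":[1.5,-5.35,0],"delta_rot":[0,0,0.048],"gripper":3.6}]' 10
python3 gp.py .119,12.5
python3 - <<'E'
from plant import manip,viewer
from h import *
im=viewer.get_image("wrist"); cv2.imwrite("pics/w7.png",im["pixels"][:,:,::-1])
E
```

```text
time_s: 9.85
tcp_pos: [0.5979, -0.2367, 0.2791]
tool_rot: [-90.0, 77.4, 167.4]
contact_force: [-0.0, -0.1, 0.5]
opening: 0.41
t 9.85 tcp [ 0.5979 -0.2367  0.2791] x [-0.213  0.048 -0.976] y [ 0.952 -0.214 -0.218] F [-0.  -0.1  0.5] op 36.1 q [-30.6  37.   42.3  -4.2 112.7 -19.2]
.119,12.5 ([6.95, 0.01, 0.03], [0.003, 0.001, 0.002])
```

View pics/w7.png

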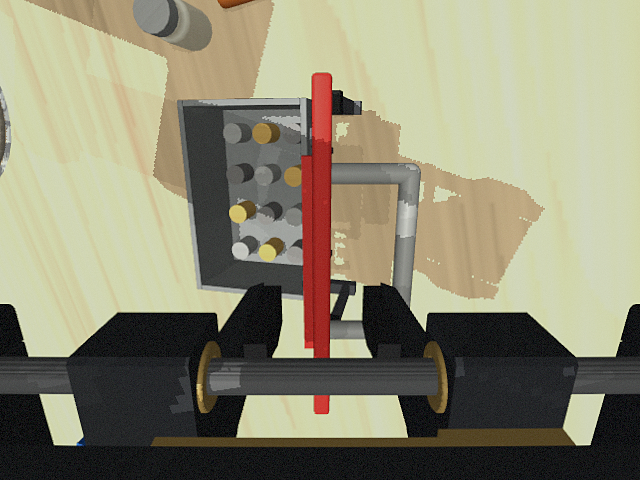

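The lid edge runs along u=322, centred between the fingers, with the bar well to the right. I'll descend and grip.

```bash
python3 -m pendant '[{"delta_pos":[2.5,0,0],"delta_rot":[0,0,0],"gripper":3.6},{"delta_pos":[5,0,0],"delta_rot":[0,0,0],"gripper":3.6},{"delta_pos":[6.5,0,0],"delta_rot":[0,0,0],"gripper":3.6},{"delta_pos":[7,0,0],"delta_rot":[0,0,0],"gripper":3.6},{"delta_pos":[7,0,0],"delta_rot":[0,0,0],"gripper":2.5},{"delta_pos":[7,0,0],"delta_rot":[0,0,0],"gripper":1.5},{"delta_pos":[7,0,0],"delta_rot":[0,0,0],"gripper":0.6},{"delta_pos":[7,0,0],"delta_rot":[0,0,0],"gripper":0.4},{"delta_pos":[7,0,0],"delta_rot":[0,0,0],"gripper":0.4},{"delta_pos":[7,0,0],"delta_rot":[0,0,0],"gripper":0.4},{"delta_pos":[7,0,0],"delta_rot":[0,0,0],"gripper":0.4}]' 10
python3 gp.py .119,10 .119,6 .119,3 .119,0
```

```text
time_s: 11.0
tcp_pos: [0.5813, -0.2332, 0.2118]
tool_rot: [-89.9, 77.1, 167.4]
contact_force: [-15.8, 3.1, 3.3]
opening: 0.183
t 11.0 tcp [ 0.5813 -0.2332  0.2118] x [-0.218  0.049 -0.975] y [ 0.951 -0.214 -0.224] F [-15.8   3.1   3.3] op 16.1 q [-31.   36.7  53.6  -4.2 101.9 -18.8]
.119,10 ([0.03, -0.32, 0.01], [0.002, 0.001, 0.051])
.119,6 ([0.1, -1.15, 0.01], [0.002, 0.001, 0.121])
.119,3 ([0.19, -1.76, 0.01], [0.002, 0.001, 0.173])
.119,0 ([0.32, -2.37, 0.01], [0.002, 0.001, 0.226])
```

The opening stopped at 16 mm: one finger is pressing the lid onto the stays. I'll shift the tool toward the robot so the jaws centre.

```bash
python3 -m pendant '[{"delta_pos":[0,-0.15,0],"delta_rot":[0,0,0],"gripper":0.4},{"delta_pos":[0,-0.3,0],"delta_rot":[0,0,0],"gripper":0.4},{"delta_pos":[0,-0.3,0],"delta_rot":[0,0,0],"gripper":0.4},{"delta_pos":[0,-0.3,0],"delta_rot":[0,0,0],"gripper":0.4}]' 10
python3 gp.py .119,10
python3 - <<'E'
from plant import manip,viewer
from h import *
im=viewer.get_image("wrist"); cv2.imwrite("pics/w8.png",im["pixels"][:,:,::-1])
E
```

```text
time_s: 11.4
tcp_pos: [0.5788, -0.2326, 0.2125]
tool_rot: [-89.9, 77.1, 167.5]
contact_force: [0.5, -0.3, -4.1]
opening: 0.187
t 11.4 tcp [ 0.5788 -0.2326  0.2125] x [-0.218  0.048 -0.975] y [ 0.951 -0.214 -0.223] F [ 0.5 -0.3 -4.1] op 16.5 q [-31.1  36.4  54.1  -4.2 101.7 -18.8]
.119,10 ([0.05, -0.06, 0.01], [0.002, 0.001, 0.05])
```

View pics/w8.png

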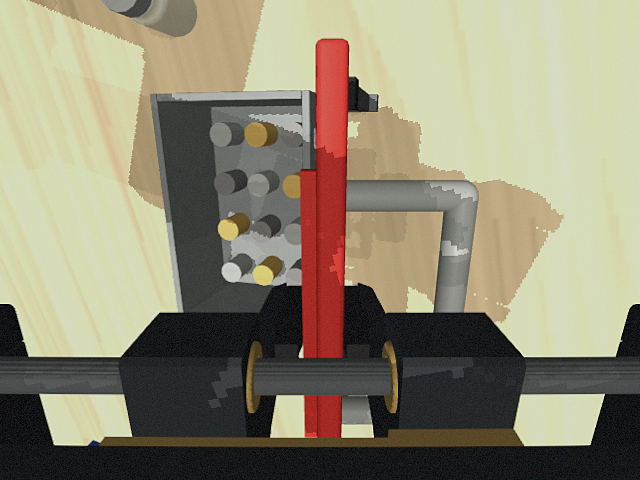

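The wrist view explains the 16 mm. The front ridge, the darker red strip at u=302–318, is on the near face, so the grip spans plate plus ridge (10+6). It is now centred with no side force. I'll grip firmly, then swing upright about the hinge.

```bash
python3 -m pendant '[{"delta_pos":[0,0,0],"delta_rot":[0,0,0],"gripper":0.4},{"delta_pos":[0,0,0],"delta_rot":[0,0,0],"gripper":0.4},{"delta_pos":[0,0,0],"delta_rot":[0,0,0],"gripper":0.4}]' 50
cat > rot.py <<'E'
from gp import *
o=manip.observe(); st(o)
R0=Ro.from_euler("xyz",o["tool_rot"],degrees=True).as_matrix(); p=o["tcp_pos"]; ey=np.array([.222,.975,0])
for a in map(float,sys.argv[1:]):
    Q=Ro.from_rotvec(-np.radians(a)*ey).as_matrix(); print(a,delta(o,H+Q@(p-H),Q@R0))
E
python3 rot.py 1.5 3 4.5 6 7.5 9 10.5 12 12.5
```

```text
time_s: 11.75
tcp_pos: [0.579, -0.2327, 0.2125]
tool_rot: [-89.8, 77.1, 167.5]
contact_force: [0.7, -0.5, -5.5]
opening: 0.175
t 11.75 tcp [ 0.579  -0.2327  0.2125] x [-0.217  0.048 -0.975] y [ 0.951 -0.214 -0.223] F [ 0.7 -0.5 -5.5] op 15.4 q [-31.1  36.4  54.1  -4.2 101.7 -18.8]
1.5 ([0.02, -0.31, -0.0], [0.0, -0.0, 0.026])
3.0 ([0.04, -0.62, -0.0], [0.0, -0.0, 0.052])
4.5 ([0.08, -0.93, -0.0], [0.0, -0.0, 0.079])
6.0 ([0.12, -1.24, -0.0], [0.0, -0.0, 0.105])
7.5 ([0.17, -1.55, -0.0], [0.0, -0.0, 0.131])
9.0 ([0.23, -1.86, -0.0], [0.0, -0.0, 0.157])
10.5 ([0.3, -2.17, -0.01], [0.0, -0.0, 0.183])
12.0 ([0.37, -2.47, -0.01], [0.0, -0.001, 0.209])
12.5 ([0.4, -2.57, -0.01], [0.0, -0.001, 0.218])
```

```bash
python3 -m pendant '[{"delta_pos":[0.01,-0.16,0],"delta_rot":[0,0,0.013],"gripper":0.4},{"delta_pos":[0.02,-0.31,0],"delta_rot":[0,0,0.026],"gripper":0.4},{"delta_pos":[0.04,-0.62,0],"delta_rot":[0,0,0.052],"gripper":0.4},{"delta_pos":[0.08,-0.93,0],"delta_rot":[0,0,0.079],"gripper":0.4},{"delta_pos":[0.12,-1.24,0],"delta_rot":[0,0,0.105],"gripper":0.4},{"delta_pos":[0.17,-1.55,0],"delta_rot":[0,0,0.131],"gripper":0.4},{"delta_pos":[0.23,-1.86,0],"delta_rot":[0,0,0.157],"gripper":0.4},{"delta_pos":[0.3,-2.17,0],"delta_rot":[0,0,0.183],"gripper":0.4},{"delta_pos":[0.37,-2.47,0],"delta_rot":[0,0,0.209],"gripper":0.4},{"delta_pos":[0.4,-2.57,0],"delta_rot":[0,0,0.218],"gripper":0.4},{"delta_pos":[0.4,-2.57,0],"delta_rot":[0,0,0.218],"gripper":0.4}]' 50
python3 - <<'E'
from plant import manip,viewer
from h import *
o=manip.observe(); st(o); print(o["torque"].round(2))
im=viewer.get_image("side"); cv2.imwrite("pics/s9.png",im["pixels"][60:300,230:550,::-1].repeat(2,0).repeat(2,1))
im=viewer.get_image("wrist"); cv2.imwrite("pics/w9.png",im["pixels"][:,:,::-1])
P,ok=cloud(im); m=((mask(im,[0,150,50],[8,255,255])|mask(im,[172,150,50],[180,255,255]))>0)&ok
H=np.array([.558,-.228,.095]);Q=P[m]-H; L=np.c_[Q@[.975,-.222,0],Q@[.222,.975,0],Q[:,2]]
for z in (.03,.05,.08,.11,.13,.14,.148,.152):
    s=L[abs(L[:,2]-z)<.003]
    if len(s)>5: print(z,len(s),"x",np.percentile(s[:,0],[2,50,98]).round(4),"y",np.percentile(s[:,1],[1,99]).round(3))
E
```

```text
time_s: 12.85
tcp_pos: [0.5534, -0.2269, 0.2146]
tool_rot: [-85.0, 89.6, 172.3]
contact_force: [1.5, -0.6, -5.4]
opening: 0.169
t 12.85 tcp [ 0.5534 -0.2269  0.2146] x [-0.006  0.001 -1.   ] y [ 0.976 -0.22  -0.006] F [ 1.5 -0.6 -5.4] op 14.9 q [-33.6  27.8  68.5  -0.2  84.1 -20.9]
[-0.16 -0.55  0.  ]
0.13 32 x [-0.0136 -0.011  -0.0081] y [-0.005  0.06 ]
0.14 20 x [0.0032 0.0033 0.0034] y [-0.003  0.006]
0.148 10211 x [-0.007  -0.0022  0.0025] y [-0.044  0.099]
0.152 4167 x [-0.0063 -0.0022  0.0018] y [-0.044  0.098]
```

View pics/s9.png

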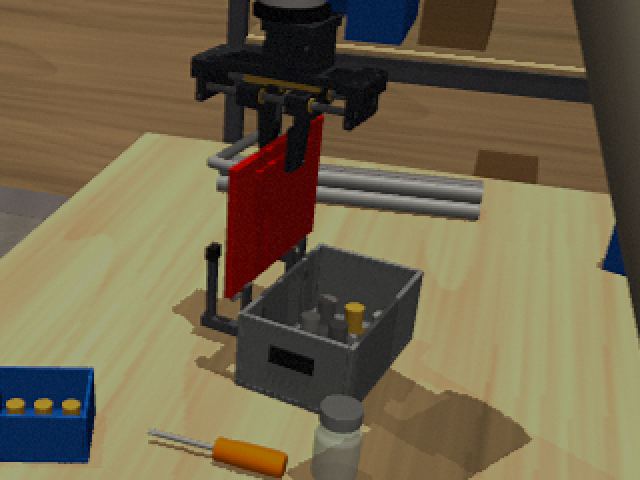

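View pics/w9.png

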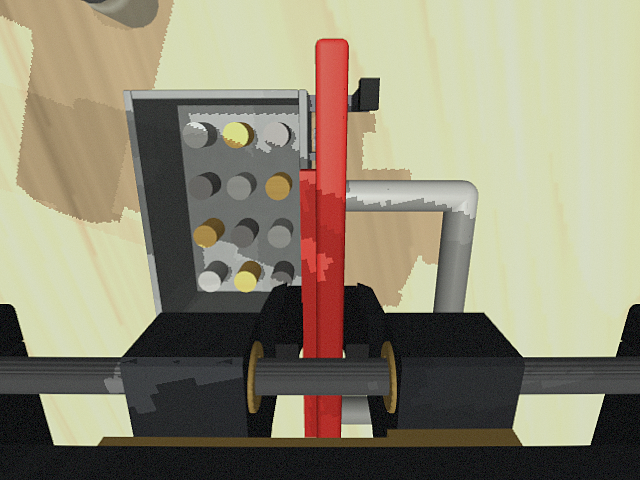

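The lid is upright in the grip, with the top edge plumb over the hinge to within about 2 mm. I'll lift slowly off the pins.

```bash
python3 -m pendant '[{"delta_pos":[-0.2,0,0],"delta_rot":[0,0,0],"gripper":0.4},{"delta_pos":[-0.5,0,0],"delta_rot":[0,0,0],"gripper":0.4},{"delta_pos":[-0.8,0,0],"delta_rot":[0,0,0],"gripper":0.4},{"delta_pos":[-1.1,0,0],"delta_rot":[0,0,0],"gripper":0.4}]' 50
python3 - <<'E'
from plant import manip,viewer
from h import *
o=manip.observe(); st(o); print(o["torque"].round(2))
E
python3 -m pendant '[{"delta_pos":[-0.4,0,0],"delta_rot":[0,0,0],"gripper":0.4},{"delta_pos":[-0.8,0,0],"delta_rot":[0,0,0],"gripper":0.4},{"delta_pos":[-1.2,0,0],"delta_rot":[0,0,0],"gripper":0.4},{"delta_pos":[-1.8,0,0],"delta_rot":[0,0,0],"gripper":0.4}]' 50
python3 - <<'E'
from plant import manip,viewer
from h import *
o=manip.observe(); st(o); print(o["torque"].round(2))
im=viewer.get_image("side"); cv2.imwrite("pics/s10.png",im["pixels"][60:300,230:550,::-1].repeat(2,0).repeat(2,1))
E
```

```text
time_s: 13.35
tcp_pos: [0.5538, -0.227, 0.2257]
tool_rot: [-84.9, 89.6, 172.4]
contact_force: [1.8, -0.8, -5.3]
opening: 0.174
t 13.35 tcp [ 0.5538 -0.227   0.2257] x [-0.007  0.001 -1.   ] y [ 0.976 -0.219 -0.007] F [ 1.8 -0.8 -5.3] op 15.3 q [-33.5  27.4  67.2  -0.2  85.7 -20.8]
[-0.15 -0.38 -0.05]
time_s: 13.75
tcp_pos: [0.5537, -0.2269, 0.2439]
tool_rot: [-87.0, 89.6, 170.3]
contact_force: [0.8, 0.6, -5.2]
opening: 0.179
t 13.75 tcp [ 0.5537 -0.2269  0.2439] x [-0.008  0.001 -1.   ] y [ 0.976 -0.219 -0.008] F [ 0.8  0.6 -5.2] op 15.8 q [-33.5  26.8  65.3  -0.2  88.3 -20.8]
[-0.09  0.1   0.03]
```

View pics/s10.png

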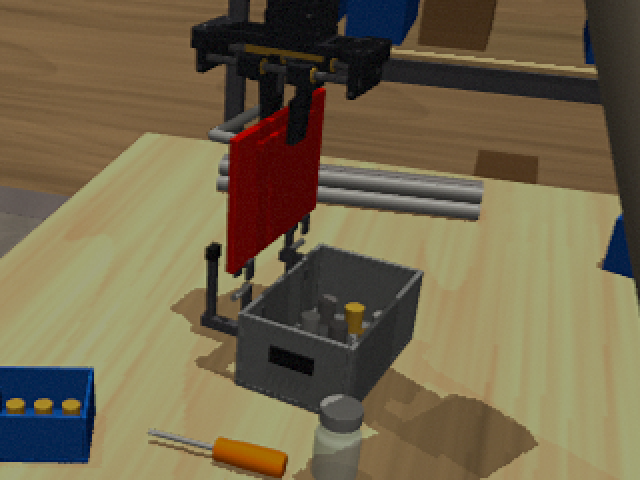

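```bash
python3 -m pendant '[{"delta_pos":[-1,0,0],"delta_rot":[0,0,0],"gripper":0.4},{"delta_pos":[-2.5,0,0],"delta_rot":[0,0,0],"gripper":0.4},{"delta_pos":[-4.5,0,0],"delta_rot":[0,0,0],"gripper":0.4},{"delta_pos":[-6.5,0,0],"delta_rot":[0,0,0],"gripper":0.4},{"delta_pos":[-7.6,0,0],"delta_rot":[0,0,0],"gripper":0.4},{"delta_pos":[-8,0,0],"delta_rot":[0,0,0],"gripper":0.4},{"delta_pos":[-8,0,0],"delta_rot":[0,0,0],"gripper":0.4}]' 50
python3 - <<'E'
from plant import manip,viewer
from h import *
o=manip.observe(); st(o); print(delta(o,[.468,.235,.325],frame(.8)))
E
```

```text
time_s: 14.5
tcp_pos: [0.5545, -0.2271, 0.3252]
tool_rot: [-78.1, 89.7, 179.3]
contact_force: [0.2, 0.5, -5.7]
opening: 0.172
t 14.5 tcp [ 0.5545 -0.2271  0.3252] x [-0.006  0.    -1.   ] y [ 0.976 -0.219 -0.006] F [ 0.2  0.5 -5.7] op 15.2 q [-33.5  24.9  55.4  -0.2 100.  -20.9]
([0.08, -18.58, -43.19], [-0.235, 0.001, 0.006])
```

```bash
python3 -m pendant '[{"delta_pos":[0,-0.3,-0.7],"delta_rot":[0,0,0],"gripper":0.4},{"delta_pos":[0,-1,-2],"delta_rot":[-0.01,0,0],"gripper":0.4},{"delta_pos":[0,-1.9,-4.3],"delta_rot":[-0.02,0,0],"gripper":0.4},{"delta_pos":[0,-2.9,-6.8],"delta_rot":[-0.035,0,0],"gripper":0.4},{"delta_pos":[0,-4,-9.3],"delta_rot":[-0.05,0,0],"gripper":0.4},{"delta_pos":[0,-5.1,-11.8],"delta_rot":[-0.065,0,0],"gripper":0.4},{"delta_pos":[0,-6.2,-14.3],"delta_rot":[-0.08,0,0],"gripper":0.4},{"delta_pos":[0,-7.2,-16.8],"delta_rot":[-0.095,0,0],"gripper":0.4},{"delta_pos":[0,-8.3,-19.3],"delta_rot":[-0.11,0,0],"gripper":0.4},{"delta_pos":[0,-9.4,-21.8],"delta_rot":[-0.12,0,0],"gripper":0.4},{"delta_pos":[0,-10.5,-24.3],"delta_rot":[-0.135,0,0],"gripper":0.4},{"delta_pos":[0,-11.5,-26.8],"delta_rot":[-0.15,0,0],"gripper":0.4},{"delta_pos":[0,-12.6,-29.3],"delta_rot":[-0.165,0,0],"gripper":0.4},{"delta_pos":[0,-13.7,-31.8],"delta_rot":[-0.18,0,0],"gripper":0.4},{"delta_pos":[0,-14.8,-34.3],"delta_rot":[-0.19,0,0],"gripper":0.4},{"delta_pos":[0,-15.8,-36.8],"delta_rot":[-0.2,0,0],"gripper":0.4},{"delta_pos":[0,-16.9,-39.3],"delta_rot":[-0.215,0,0],"gripper":0.4},{"delta_pos":[0,-17.8,-41.4],"delta_rot":[-0.225,0,0],"gripper":0.4},{"delta_pos":[0,-18.4,-42.8],"delta_rot":[-0.235,0,0.006],"gripper":0.4},{"delta_pos":[0,-18.6,-43.2],"delta_rot":[-0.235,0,0.006],"gripper":0.4}]' 50
python3 - <<'E'
from plant import manip,viewer
from h import *
o=manip.observe(); st(o); print(delta(o,[.468,.235,.325],frame(.8)))
for n in("side","top","wrist"):
    im=viewer.get_image(n); cv2.imwrite(f"pics/{n}11.png",im["pixels"][:,:,::-1]); np.savez(f"{n}11.npz",**im)
E
```

```text
time_s: 16.5
tcp_pos: [0.4662, 0.2369, 0.3255]
tool_rot: [-58.9, 90.0, -147.9]
contact_force: [-0.1, -0.3, -5.5]
opening: 0.174
t 16.5 tcp [0.4662 0.2369 0.3255] x [-0.001 -0.    -1.   ] y [ 1.     0.017 -0.001] F [-0.1 -0.3 -5.5] op 15.3 q [14.  16.3 68.4 -0.  95.4 13. ]
([0.05, 0.17, 0.19], [0.003, 0.0, 0.001])
```

View pics/side11.png

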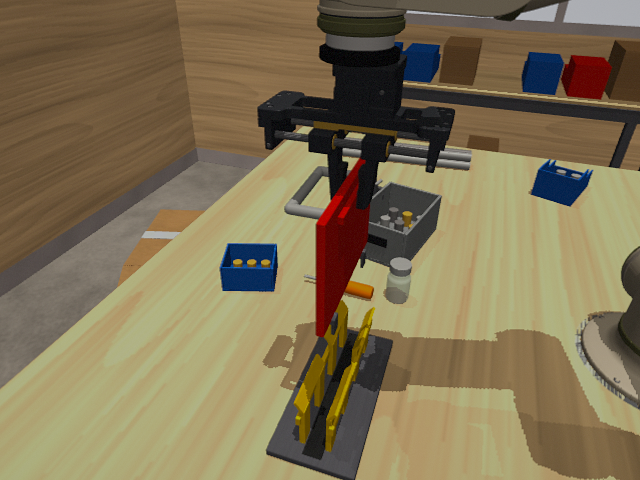

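View pics/wrist11.png

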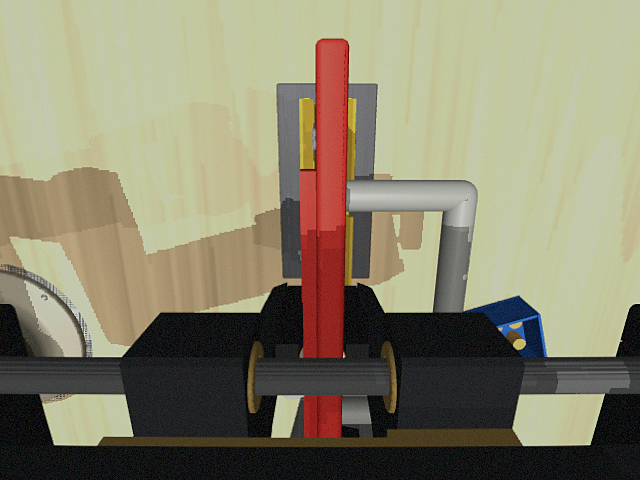

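```bash
python3 - <<'E'
from h import *
np.set_printoptions(precision=4,suppress=True)
im=dict(np.load("wrist11.npz"))
print(ray(im,[(277,84),(377,84),(369,278),(283,278)],.012))
print("lips z.092",ray(im,[(300,98),(356,98)],.092))
P,ok=cloud(im)
m=((mask(im,[0,150,50],[8,255,255])|mask(im,[172,150,50],[180,255,255]))>0)&ok
t=m&(P[...,2]>.34); L=P[t]; print("lid top: z",np.percentile(L[:,2],[5,50,95]),"y",np.percentile(L[:,1],[.5,99.5]))
for y0 in (.2,.22,.25,.28,.31): s=L[(abs(L[:,1]-y0)<.004)&(L[:,2]>np.percentile(L[:,2],60))]; print(y0,len(s),np.percentile(s[:,0],[2,98]) if len(s) else 0)
im=dict(np.load("side11.npz")); P,ok=cloud(im)
m=((mask(im,[0,150,50],[8,255,255])|mask(im,[172,150,50],[180,255,255]))>0)&ok&(abs(P[...,0]-.47)<.04)&(P[...,2]>.1)
L=P[m]; print("side lid",len(L),"y",np.percentile(L[:,1],[.5,99.5]),"z",np.percentile(L[:,2],[.5,99.5]))
for z in (.23,.26,.29,.32,.34,.355): s=L[abs(L[:,2]-z)<.003]; print(z,len(s),np.percentile(s[:,0],[3,50,97]) if len(s)>3 else 0)
y=((mask(im,[18,120,60],[32,255,255]))>0)&ok&(np.hypot(P[...,0]-.465,P[...,1]-.235)<.14)&(P[...,2]>.04)&(P[...,2]<.1)
print("rack y",np.percentile(P[y],[.5,99.5],axis=0))
E
```

```text
[[0.4113 0.3571 0.012 ]
 [0.529  0.359  0.012 ]
 [0.533  0.1115 0.012 ]
 [0.4146 0.1095 0.012 ]]
lips z.092 [[0.443  0.3367 0.092 ]
 [0.498  0.3376 0.092 ]]
lid top: z [0.3407 0.3546 0.3559] y [0.1789 0.3348]
0.2 236 [0.4657 0.474 ]
0.22 0 0
0.25 317 [0.4647 0.4731]
0.28 353 [0.4643 0.4725]
0.31 412 [0.4639 0.4721]
side lid 5257 y [0.1459 0.3401] z [0.2173 0.3569]
0.23 191 [0.4615 0.4629 0.4683]
0.26 211 [0.4616 0.4632 0.4689]
0.29 204 [0.4617 0.463  0.4691]
0.32 159 [0.4619 0.4628 0.4696]
0.34 389 [0.4568 0.4616 0.4691]
0.355 722 [0.4623 0.4667 0.472 ]
rack y [[0.4431 0.1361 0.0405]
 [0.4996 0.3419 0.0942]]
```

The side view shows the lid hanging plumb over the rack. The wrist view puts the rack centre at (0.472, 0.234), in line with the top view. The lid needs about +4 mm in x and −2.5 mm in y, so I'll correct that while descending to just above the lips.

```bash
python3 -m pendant '[{"delta_pos":[1,0.2,0.1],"delta_rot":[0,0,0],"gripper":0.4},{"delta_pos":[3,0.37,0.22],"delta_rot":[0.002,0,0],"gripper":0.4},{"delta_pos":[5,0.37,0.24],"delta_rot":[0.002,0,0],"gripper":0.4},{"delta_pos":[7,0.37,0.24],"delta_rot":[0.002,0,0],"gripper":0.4},{"delta_pos":[8.3,0.37,0.24],"delta_rot":[0.002,0,0],"gripper":0.4},{"delta_pos":[8.8,0.37,0.24],"delta_rot":[0.002,0,0],"gripper":0.4},{"delta_pos":[8.8,0.37,0.24],"delta_rot":[0.002,0,0],"gripper":0.4},{"delta_pos":[8.8,0.37,0.24],"delta_rot":[0.002,0,0],"gripper":0.4}]' 50
python3 - <<'E'
from plant import manip,viewer
from h import *
o=manip.observe(); st(o); print(delta(o,[.470,.2345,.142],frame(.85)))
im=viewer.get_image("side"); cv2.imwrite("pics/s12.png",im["pixels"][200:480,230:450,::-1].repeat(2,0).repeat(2,1))
im=viewer.get_image("wrist"); cv2.imwrite("pics/w12.png",im["pixels"][:,:,::-1])
E
```

```text
time_s: 17.45
tcp_pos: [0.4714, 0.2324, 0.2381]
tool_rot: [50.9, 89.9, -38.4]
contact_force: [-0.0, 1.0, -5.6]
opening: 0.175
t 17.45 tcp [0.4714 0.2324 0.2381] x [ 0.001 -0.001 -1.   ] y [1.    0.012 0.001] F [-0.   1.  -5.6] op 15.4 q [13.3 19.4 78.2 -0.  82.3 12.7]
([9.61, -0.15, -0.22], [-0.003, 0.001, -0.001])
```

View pics/s12.png

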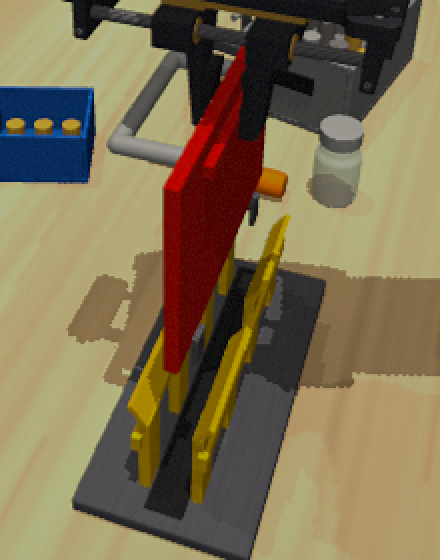

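View pics/w12.png

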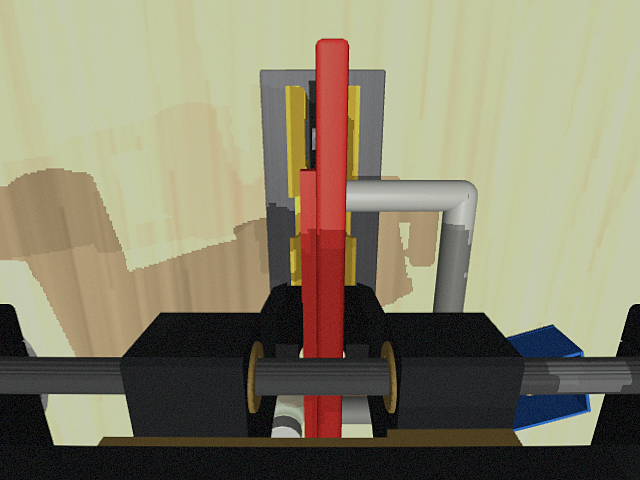

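```bash
python3 -m pendant '[{"delta_pos":[0.3,-0.12,-0.2],"delta_rot":[-0.003,0,0],"gripper":0.4},{"delta_pos":[1.2,-0.12,-0.2],"delta_rot":[-0.003,0,0],"gripper":0.4},{"delta_pos":[2.2,-0.12,-0.2],"delta_rot":[-0.003,0,0],"gripper":0.4},{"delta_pos":[3.2,-0.12,-0.2],"delta_rot":[-0.003,0,0],"gripper":0.4},{"delta_pos":[3.6,-0.12,-0.2],"delta_rot":[-0.003,0,0],"gripper":0.4},{"delta_pos":[3.6,-0.12,-0.2],"delta_rot":[-0.003,0,0],"gripper":0.4}]' 50
python3 - <<'E'
from plant import manip,viewer
from h import *
o=manip.observe(); st(o);print(o["torque"].round(2)); print(delta(o,[.470,.2345,.142],frame(.85)))
im=viewer.get_image("side"); cv2.imwrite("pics/s13.png",im["pixels"][200:480,230:450,::-1].repeat(2,0).repeat(2,1))
E
```

```text
time_s: 18.15
tcp_pos: [0.4699, 0.2345, 0.2014]
tool_rot: [-23.0, 89.9, -112.2]
contact_force: [-0.3, 0.1, -5.2]
opening: 0.175
t 18.15 tcp [0.4699 0.2345 0.2014] x [-0.    -0.001 -1.   ] y [ 1.     0.015 -0.   ] F [-0.3  0.1 -5.2] op 15.4 q [13.6 21.1 81.9 -0.1 77.  12.8]
[-0.04  0.05 -0.06]
([5.94, 0.01, -0.01], [0.0, 0.001, 0.0])
```

View pics/s13.png

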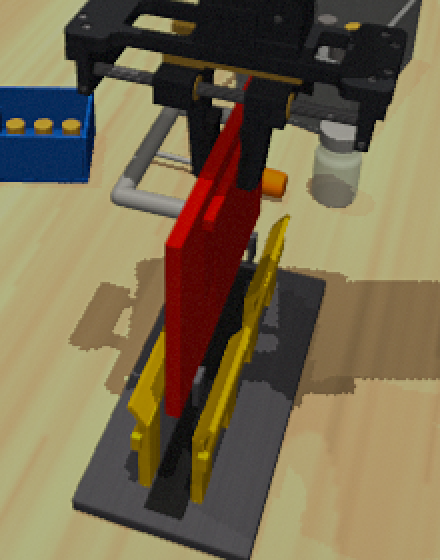

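The lid is between the lips and touching nothing. I'll continue down to about 12 mm above the floor.

```bash
python3 -m pendant '[{"delta_pos":[0.5,0,0],"delta_rot":[0,0,0],"gripper":0.4},{"delta_pos":[1.3,0,0],"delta_rot":[0,0,0],"gripper":0.4},{"delta_pos":[2.2,0,0],"delta_rot":[0,0,0],"gripper":0.4},{"delta_pos":[3.1,0,0],"delta_rot":[0,0,0],"gripper":0.4},{"delta_pos":[4,0,0],"delta_rot":[0,0,0],"gripper":0.4},{"delta_pos":[4.7,0,0],"delta_rot":[0,0,0],"gripper":0.4},{"delta_pos":[4.7,0,0],"delta_rot":[0,0,0],"gripper":0.4}]' 50
python3 - <<'E'
from plant import manip
from h import *
o=manip.observe(); st(o);print(o["torque"].round(2)); print(delta(o,[.470,.2345,.142],frame(.85)))
E
python3 -m pendant '[{"delta_pos":[0.2,0,0],"delta_rot":[0,0,0],"gripper":0.4},{"delta_pos":[0.4,0,0],"delta_rot":[0,0,0],"gripper":0.4},{"delta_pos":[0.6,0,0],"delta_rot":[0,0,0],"gripper":0.4},{"delta_pos":[0.8,0,0],"delta_rot":[0,0,0],"gripper":0.4},{"delta_pos":[0.9,0,0],"delta_rot":[0,0,0],"gripper":0.4}]' 50
```

```text
time_s: 18.9
tcp_pos: [0.4698, 0.2344, 0.1539]
tool_rot: [-49.0, 89.9, -138.1]
contact_force: [-0.6, 0.4, -4.4]
opening: 0.177
t 18.9 tcp [0.4698 0.2344 0.1539] x [-0.001 -0.001 -1.   ] y [ 1.     0.015 -0.001] F [-0.6  0.4 -4.4] op 15.6 q [13.6 23.9 86.1 -0.1 70.  12.8]
[-0.05  0.08 -0.03]
([1.19, 0.02, -0.01], [0.0, 0.001, 0.001])
time_s: 19.4
tcp_pos: [0.4698, 0.2344, 0.1448]
tool_rot: [-47.8, 89.9, -136.9]
contact_force: [-0.4, 0.6, -5.0]
opening: 0.178
```

Still hanging free at −5 N. I'll creep down in 1 mm steps.

```bash
for i in 1 2; do python3 -m pendant '[{"delta_pos":[0.1,0,0],"delta_rot":[0,0,0],"gripper":0.4},{"delta_pos":[0.15,0,0],"delta_rot":[0,0,0],"gripper":0.4}]' 50; done
```

```text
time_s: 19.6
tcp_pos: [0.4698, 0.2344, 0.1432]
tool_rot: [-49.3, 89.9, -138.5]
contact_force: [0.3, -0.4, -6.0]
opening: 0.174
time_s: 19.8
tcp_pos: [0.47, 0.2344, 0.142]
tool_rot: [-26.6, 89.9, -115.7]
contact_force: [-1.6, -0.0, 0.8]
opening: 0.175
```

The weight came off at TCP z=0.142, as predicted, so the hooks are on the slot floor. I'll ease the lid toward the handle-side guide and lean it there in hand, so it can't topple on release.

```bash
python3 -m pendant '[{"delta_pos":[0,0.1,0],"delta_rot":[0,0,0],"gripper":0.4},{"delta_pos":[0,0.2,0],"delta_rot":[0,0,0],"gripper":0.4},{"delta_pos":[0,0.3,0],"delta_rot":[0,0,0],"gripper":0.4}]' 50
python3 -m pendant '[{"delta_pos":[-0.01,0.12,0],"delta_rot":[0,0,-0.009],"gripper":0.4},{"delta_pos":[-0.02,0.23,0],"delta_rot":[0,0,-0.0175],"gripper":0.4},{"delta_pos":[-0.04,0.46,0],"delta_rot":[0,0,-0.035],"gripper":0.4},{"delta_pos":[-0.04,0.46,0],"delta_rot":[0,0,-0.035],"gripper":0.4}]' 50
python3 - <<'E'
from plant import manip,viewer
from h import *
o=manip.observe(); st(o);print(o["torque"].round(2))
im=viewer.get_image("side"); cv2.imwrite("pics/s14.png",im["pixels"][200:480,230:450,::-1].repeat(2,0).repeat(2,1))
E
```

```text
time_s: 20.1
tcp_pos: [0.4729, 0.2344, 0.1421]
tool_rot: [-41.2, 89.9, -130.3]
contact_force: [-2.3, -0.3, -0.8]
opening: 0.173
time_s: 20.5
tcp_pos: [0.4783, 0.2343, 0.1424]
tool_rot: [-88.0, 87.9, -177.2]
contact_force: [0.1, 0.3, -4.4]
opening: 0.175
t 20.5 tcp [0.4783 0.2343 0.1424] x [-0.036 -0.002 -0.999] y [ 0.999  0.015 -0.036] F [ 0.1  0.3 -4.4] op 15.4 q [13.2 26.1 84.6  0.4 71.4 12.2]
[-0.11  0.1   0.01]
```

View pics/s14.png

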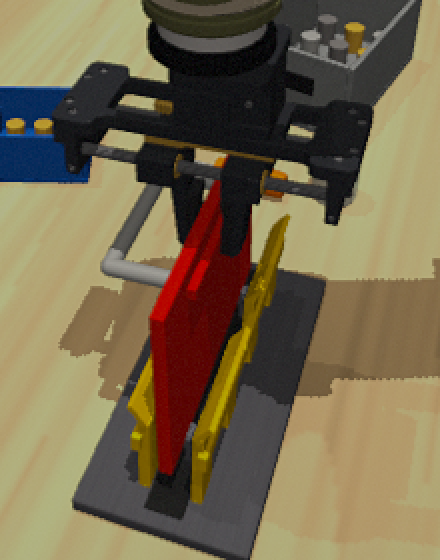

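```bash
python3 -m pendant '[{"delta_pos":[0.03,0.12,0],"delta_rot":[0,0,-0.009],"gripper":0.4},{"delta_pos":[0.04,0.23,0],"delta_rot":[0,0,-0.0175],"gripper":0.4},{"delta_pos":[0.04,0.23,0],"delta_rot":[0,0,-0.0175],"gripper":0.4}]' 50
python3 -m pendant '[{"delta_pos":[0.03,0.12,0],"delta_rot":[0,0,-0.009],"gripper":0.4},{"delta_pos":[0.04,0.23,0],"delta_rot":[0,0,-0.0175],"gripper":0.4},{"delta_pos":[0.04,0.23,0],"delta_rot":[0,0,-0.0175],"gripper":0.4}]' 50
python3 - <<'E'
from plant import manip,viewer
from h import *
o=manip.observe(); st(o);print(o["torque"].round(2))
E
```

```text
time_s: 20.85
tcp_pos: [0.4807, 0.2344, 0.1423]
tool_rot: [-88.8, 87.0, -178.0]
contact_force: [-0.6, -0.4, 2.9]
opening: 0.174
time_s: 21.15
tcp_pos: [0.4834, 0.2345, 0.1423]
tool_rot: [-89.3, 86.0, -178.5]
contact_force: [-2.0, -0.2, 5.8]
opening: 0.174
t 21.15 tcp [0.4834 0.2345 0.1423] x [-0.07  -0.002 -0.998] y [ 0.997  0.014 -0.07 ] F [-2.  -0.2  5.8] op 15.3 q [12.9 27.2 82.6  0.8 74.1 11.8]
[-0.21  0.55 -0.  ]
```

There is light contact with both floor and guide. I'll release slowly.

```bash
python3 -m pendant '[{"delta_pos":[-0.03,0,0],"delta_rot":[0,0,0],"gripper":1.55},{"delta_pos":[-0.03,0,0],"delta_rot":[0,0,0],"gripper":1.6},{"delta_pos":[-0.03,0,0],"delta_rot":[0,0,0],"gripper":1.65},{"delta_pos":[-0.03,0,0],"delta_rot":[0,0,0],"gripper":1.7},{"delta_pos":[-0.03,0,0],"delta_rot":[0,0,0],"gripper":1.75},{"delta_pos":[-0.03,0,0],"delta_rot":[0,0,0],"gripper":1.8},{"delta_pos":[-0.03,0,0],"delta_rot":[0,0,0],"gripper":1.9},{"delta_pos":[-0.03,0,0],"delta_rot":[0,0,0],"gripper":2.0},{"delta_pos":[-0.03,0,0],"delta_rot":[0,0,0],"gripper":2.1},{"delta_pos":[-0.03,0,0],"delta_rot":[0,0,0],"gripper":2.2}]' 20
python3 - <<'E'
from plant import manip,viewer
from h import *
o=manip.observe(); st(o);print(o["torque"].round(2))
im=viewer.get_image("side"); cv2.imwrite("pics/s15.png",im["pixels"][200:480,230:450,::-1].repeat(2,0).repeat(2,1))
im=viewer.get_image("wrist"); cv2.imwrite("pics/w15.png",im["pixels"][:,:,::-1])
E
```

```text
time_s: 22.15
tcp_pos: [0.4835, 0.2345, 0.1426]
tool_rot: [-89.3, 86.0, -178.5]
contact_force: [-0.1, -0.2, -0.7]
opening: 0.254
t 22.15 tcp [0.4835 0.2345 0.1426] x [-0.07  -0.002 -0.998] y [ 0.997  0.014 -0.07 ] F [-0.1 -0.2 -0.7] op 22.4 q [12.9 27.2 82.6  0.8 74.1 11.8]
[-0.02  0.05 -0.04]
```

View pics/s15.png

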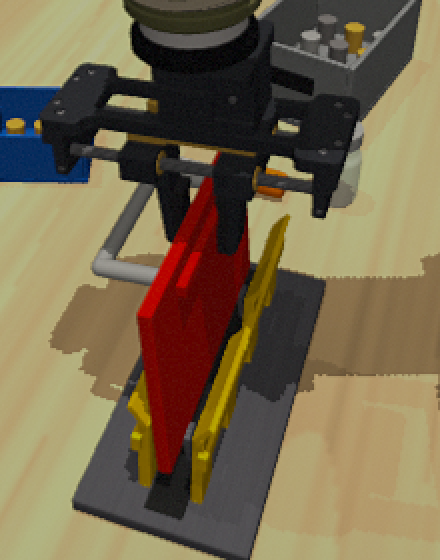

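View pics/w15.png

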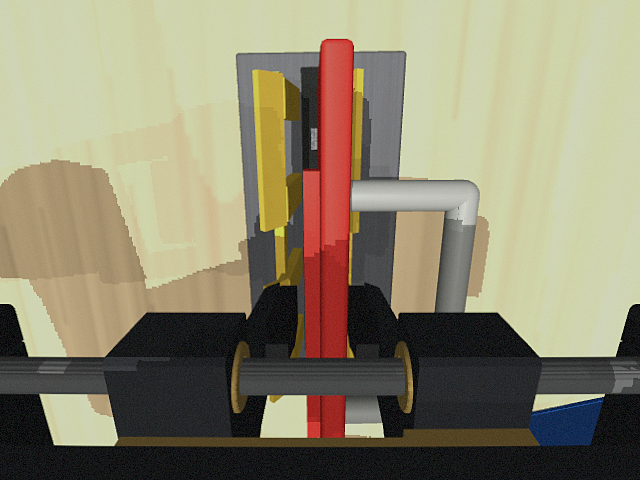

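The lid stays put, having settled about 1 mm onto the guide with the fingers unloaded. I'll open further and withdraw along the tool axis.

```bash
python3 -m pendant '[{"delta_pos":[0,0,0],"delta_rot":[0,0,0],"gripper":2.6},{"delta_pos":[0,0,0],"delta_rot":[0,0,0],"gripper":3.0},{"delta_pos":[0,0,0],"delta_rot":[0,0,0],"gripper":3.4},{"delta_pos":[0,0,0],"delta_rot":[0,0,0],"gripper":3.4},{"delta_pos":[-0.5,0,0],"delta_rot":[0,0,0],"gripper":3.4},{"delta_pos":[-1.5,0,0],"delta_rot":[0,0,0],"gripper":3.4},{"delta_pos":[-3,0,0],"delta_rot":[0,0,0],"gripper":3.4},{"delta_pos":[-5,0,0],"delta_rot":[0,0,0],"gripper":3.4},{"delta_pos":[-8,0,0],"delta_rot":[0,0,0],"gripper":3.4},{"delta_pos":[-11,0,0],"delta_rot":[0,0,0],"gripper":3.4},{"delta_pos":[-14,0,0],"delta_rot":[0,0,0],"gripper":3.4},{"delta_pos":[-14,-5,0],"delta_rot":[0,0,0],"gripper":3.4},{"delta_pos":[-14,-10,0],"delta_rot":[0,0,0],"gripper":3.4},{"delta_pos":[-14,-13,0],"delta_rot":[0,0,0],"gripper":3.4},{"delta_pos":[-14,-13,0],"delta_rot":[0,0,0],"gripper":3.4}]' 20
python3 - <<'E'
from plant import manip,viewer
from h import *
o=manip.observe(); st(o)
for n in("side","top"):
    im=viewer.get_image(n); cv2.imwrite(f"pics/{n}16.png",im["pixels"][:,:,::-1]); np.savez(f"{n}16.npz",**im)
E
```

```text
time_s: 23.75
tcp_pos: [0.3607, 0.233, 0.2932]
tool_rot: [-90.0, 86.1, -179.1]
contact_force: [-0.5, -0.4, 0.6]
opening: 0.386
t 23.75 tcp [0.3607 0.233  0.2932] x [-0.068 -0.001 -0.998] y [ 0.998  0.016 -0.068] F [-0.5 -0.4  0.6] op 34.0 q [16.4  8.8 83.7  1.  91.3 15.4]
```

View pics/side16.png

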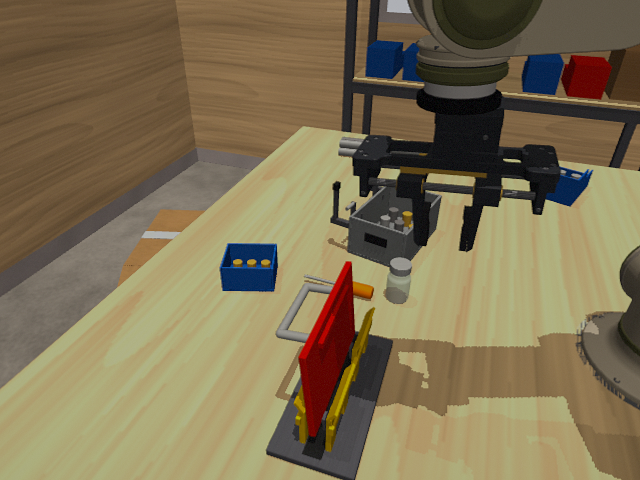

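View pics/top16.png

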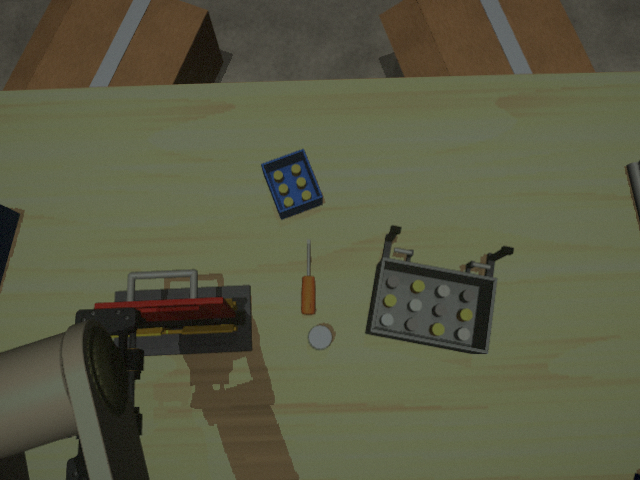

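The lid stands in the rack (side view, 330,350). The jar at (320,336), driver at (308,295) and bin at (292,184) sit at their original pixels. One last numeric check, plus a stability check over about a second.

```bash
python3 -m pendant '[{"delta_pos":[0,-2,0],"delta_rot":[0,0,0],"gripper":3.4},{"delta_pos":[0,-4,0],"delta_rot":[0,0,0],"gripper":3.4},{"delta_pos":[0,-4,0],"delta_rot":[0,0,0],"gripper":3.4},{"delta_pos":[0,-4,0],"delta_rot":[0,0,0],"gripper":3.4},{"delta_pos":[0,-4,0],"delta_rot":[0,0,0],"gripper":3.4},{"delta_pos":[0,-4,0],"delta_rot":[0,0,0],"gripper":3.4},{"delta_pos":[0,-4,0],"delta_rot":[0,0,0],"gripper":3.4},{"delta_pos":[0,-4,0],"delta_rot":[0,0,0],"gripper":3.4}]'
python3 - <<'E'
from plant import manip,viewer
from h import *
np.set_printoptions(precision=4,suppress=True)
def lid(im):
    P,ok=cloud(im); m=((mask(im,[0,150,50],[8,255,255])|mask(im,[172,150,50],[180,255,255]))>0)&ok&(abs(P[...,0]-.48)<.06)&(abs(P[...,1]-.23)<.15)
    L=P[m]; print("lid y",np.percentile(L[:,1],[.5,99.5]),"z",np.percentile(L[:,2],[.5,99.5]))
    for z in (.06,.1,.13,.165): s=L[abs(L[:,2]-z)<.004]; print(z,np.percentile(s[:,0],[5,50,95]) if len(s)>3 else 0)
a=dict(np.load("side16.npz")); b=viewer.get_image("side"); lid(a); lid(b)
P,ok=cloud(b); y=(mask(b,[18,120,60],[32,255,255])>0)&ok&(np.hypot(P[...,0]-.465,P[...,1]-.235)<.14)&(P[...,2]>.04)&(P[...,2]<.1);print("rack y",np.percentile(P[y][:,1],[.5,99.5]))
t=viewer.get_image("top"); o=cv2.imread("pics/top0.png")[:,:,::-1]; d=cv2.absdiff(t["pixels"],np.ascontiguousarray(o)).max(2)
for n,bx in dict(bin=(145,222,255,330),driver=(235,320,295,322),jar=(320,355,300,340)).items(): print(n,"changed px",(d[bx[0]:bx[1],bx[2]:bx[3]]>50).sum())
E
```

```text
time_s: 24.65
tcp_pos: [0.3242, 0.2324, 0.295]
tool_rot: [-89.6, 86.1, -178.8]
contact_force: [-0.8, 0.8, -0.2]
opening: 0.386
lid y [0.1404 0.3373] z [0.014  0.1739]
0.06 [0.4729 0.4743 0.4779]
0.1 [0.4765 0.4778 0.4811]
0.13 [0.4792 0.4806 0.4836]
0.165 [0.4823 0.4838 0.4879]
lid y [0.1402 0.3373] z [0.0138 0.174 ]
0.06 [0.4729 0.4742 0.4786]
0.1 [0.4764 0.4778 0.48  ]
0.13 [0.4793 0.4805 0.4839]
0.165 [0.4822 0.4837 0.4871]
rack y [0.1357 0.3422]
bin changed px 0
driver changed px 0
jar changed px 0
```

```bash
python3 -c "
from plant import job
print(job.sign_off())"
```

```text
the job is handed in; nothing more can be done
None
```

The job is done and handed in at about 25 s. The lid is off the chest and standing hooks-down in the yellow rack, midway along the slot.

**What I did:**
- I swung the lid up by its handle onto the stays and let go of it there.
- I then took it by its top edge, brought it upright, lifted it straight off the pins and lowered it into the slot.
- It touched the slot floor gently. I leaned it against the guide while still holding it, then opened the fingers slowly and backed away.

**Last checks:**
- **Position:** the lid is within about 1 mm of the rack's middle (0.2388 against 0.2389 m in the same camera). Its top is at 0.174 m, which fits hooks on the floor.
- **Stability:** it leans about 5° and did not move between pictures about 0.9 s apart.
- **Other items:** the jar, screwdriver and bin show no change in the top view.
- **Robot:** it is clear of everything, and contact force reads about zero. The highest contact force I read during the job was about 16 N.

**What disagreed:**
- **Cameras:** the side camera reads about 4–5 mm further in y than the top and wrist cameras. I worked from the top and wrist cameras, and compared lid and rack within one view at the end.
- **First edge grip:** it closed to 16 mm instead of 10 because it also caught the ridge under the front edge. That pressed the lid against the stays with about 16 N until I re-centred the gripper.

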